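# Set up the desk document board and hold its spring clip open

## Task

Take the cork board out of the grey sorter, slide it fully down into the slot of the dark wooden foot, centred and square, and let it stand there. Then squeeze the steel spring clip open, take it off the rim of the red tray, and hold it gaping over the middle of the board's top edge: one jaw in front, one behind, the edge well inside the jaws and nothing of the clip touching the board, so that I can slip a page in. Finish while still holding the clip squeezed open there, and leave the stapler, calculator and pen pot where they are.

Things in the scene. Friction and masses are not known exactly. Their poses are not given: they have to be found in the camera images.
- panel: Cork board: loose stiff panel with a thin wooden border, 8 mm thick (its x), 150 mm wide (its y), 170 mm tall (its z), about 130 g; origin at the middle of its bottom edge. It starts upright in the sorter's front bay (the one nearest the robot), its bottom edge 8 mm above the desk.
- panel_center (a point): Centre of the cork board, 85 mm above its bottom edge; same axes.
- panel_top (a point): Middle of the cork board's top edge, where it is best pinched across its thickness; x across the thickness, y along the edge, z up.
- panel_bottom (a point): Middle of the cork board's bottom edge; same axes.
- foot: Dark wooden foot for the board, fixed: 66 (its x) by 130 (its y) by 42 mm high; origin at the centre of its underside. A slot 9.6 mm wide, 30 mm deep, runs along its y, centred, open at both ends; its floor is 12 mm above the desk, its mouth has 4 mm 45-degree chamfers. The board fits either way round and may lean by up to 0.06 rad; home, its top edge is 182 mm above the desk.
- foot_slot (a point): Centre of the slot's mouth on top of the foot, 42 mm above the desk; axes as the foot.
- sorter: Grey plastic upright sorter, fixed: 130 (its x) by 140 (its y) mm, 8 mm base, dividers up to 64 mm above the desk; origin at the centre of its underside. The front bay, 12 mm wide, centred 55 mm to -x of the origin, holds the board. The folders in the bays behind are fixed, at most 94 mm above the desk, the nearest 45 mm behind the board.
- tray: Small red desk tray with note paper, fixed: 140 (its x) by 200 (its y) by 55 mm high, walls 4 mm thick; origin at the centre of its underside. The clip sits on the rim of its front (-x) wall, within 55 mm of the wall's middle.
- clip: Loose steel spring clip, 50 g, origin at its pin. It starts clamped on the tray's front rim, jaws down, the pin 9 to 15 mm above the rim. Jaws: 56 mm wide along the pin, rolled lips 34 mm below the pin. Above the pin two tail plates, 30 mm wide, spread in a V; on the rim their rolled ends are 39 mm above the pin and 49 mm apart over their outsides.
- clip_pivot (a point): Centre of the clip's pin, which runs along this point's y; z is up while the clip is on the rim. Squeeze the tail ends together across the pin to open the jaws; they spring shut when let go. The point belongs to one lever, so it tilts about y by half the change of clip_jaw as the clip opens; the tail ends rise up to 6 mm from the pin.
- clip_lip_a (a point): Middle of the inner face of one lip (outside the tray wall at the start). Half-way between clip_lip_a and clip_lip_b is the middle of the jaws' mouth; the throat is open from there up to the pin (radius 2.5 mm).
- clip_lip_b (a point): Middle of the inner face of the other lip (inside the tray wall at the start).
- clip_jaw (a joint): Angle between the clip's levers: 0 shut, 0.12 on the rim, 0.70 stop. Distance over the tail ends and gap between the lips: 0.36: 40 and 12 mm; 0.50: 34 and 17 mm; 0.62: 28.5 and 21 mm; 0.70: 25 and 23 mm. The spring takes about 5 N on each tail end to begin, 9 N at the stop.
- stapler: Stapler with a blue top, loose, 135 mm long (its y), 42 mm wide, 50 mm high, in front of the foot; to be left alone. Origin at the centre of its underside.
- calculator: Grey calculator, loose, 75 by 120 by 16 mm, flat on the desk beyond the foot; to be left alone. Origin at the centre of its underside.
- penpot: Black pen pot, loose, 76 mm across, 95 mm high, pens to 140 mm, beyond the foot; to be left alone. Origin at the centre of its underside.
There are look-alikes about, which are no part of the job. Several things look just like the foot: the one meant starts farthest to the robot's right. Several things have the shape of the panel; the one meant has the colours described above.

How it is judged:
On the way, in this order (a step that is already met when the one before it is completed fails the run):
1. the cork board stands fully home in the foot's slot, centred and square, let go (x of panel_bottom in the frame of foot between -0.004 and 0.004 m and y of panel_bottom in the frame of foot between -0.02 and 0.02 m and z of panel_bottom in the frame of foot below 0.015 m and angle between panel_center's own z axis and vertical below 0.09 rad and angle between the x axis of panel_center and the x axis of foot, either way round below 0.06 rad and contact force between the fingers and panel below 0.2 N), for 0.2 s.
2. the clip, squeezed open, is lifted clear of the tray (z of each of clip_lip_a, clip_lip_b in the frame of tray above 0.062 m and contact force between the fingers and clip above 2 N), for 0.1 s.
At the end, for the whole second after the job is handed in: Board in the slot within 3 mm of its floor and 20 mm of its middle, upright within 0.09 rad. Clip held still by the fingers, jaws 12 mm or more apart, astride the board's top edge: each lip 2 mm clear of its face, 8 mm below the edge, within 20 mm of its middle, not touching the board (x of panel_bottom in the frame of foot between -0.004 and 0.004 m and y of panel_bottom in the frame of foot between -0.02 and 0.02 m and z of panel_bottom in the frame of foot below 0.015 m and angle between panel_center's own z axis and vertical below 0.09 rad and angle between the x axis of panel_center and the x axis of foot, either way round below 0.06 rad and value of joint clip_jaw above 0.35 rad and ((x of clip_lip_a in the frame of panel_top above 0.006 m and x of clip_lip_b in the frame of panel_top below -0.006 m) or (x of clip_lip_b in the frame of panel_top above 0.006 m and x of clip_lip_a in the frame of panel_top below -0.006 m)) and z of each of clip_lip_a, clip_lip_b in the frame of panel_top below -0.008 m and y of clip_lip_a in the frame of panel_top between -0.02 and 0.02 m and y of clip_lip_b in the frame of panel_top between -0.02 and 0.02 m and contact force between each of clip, the fingers and panel below 0.3 N and contact force between the fingers and clip above 2 N and height (world z) of clip_lip_a above 0.12 m and linear speed of clip below 0.02 m/s); the arm keeps its last pose, push and grip.
It fails at once if the stapler, calculator or pen pot is moved by more than 30 mm (distance of any of stapler, calculator, penpot from where it was at the start of the episode above 0.03 m).
It also fails if it takes over 58 s, if anything falls off the work surface, if the arm or the gripper's body presses on something with over 40 N, if the wrist force passes 120 N, or if a joint passes its speed limit or range.

## Robot

A 6-joint arm with a two-finger parallel gripper is mounted at the origin on the work surface. World frame = base frame: x ahead of the robot, y to its left, z up, the work surface at z = 0. Lengths are in m, angles in rad, forces in N, time in s.
With the tool pointing down it reaches from about 0.3 to 0.775 m from the base axis. Payload 14.6 kg.
Tool frame: the origin (TCP) lies on the centre line of the jaws, within the pads' length; the fingertips stand 8 mm ahead of it and the grasp point (between the pads) lies 11 mm behind it; z points along the fingers, y is the direction in which the jaws open and shut (so a half turn about z gives the same grasp; the last joint's range is limited). The gripper opens to 85 mm and grips with 20 to 120 N. Pads are 22 mm wide; open, the fingers measure 114 mm over their backs; the gripper's body (76 mm by 85 mm) begins 54 mm behind the grasp point. The pads swing forward as they close: fully open they stand 13 mm farther back than shut.
Start: joints at [-1.409, 0.3, 1.521, -0, 1.321, -0.067], TCP at [0.125, -0.536, 0.239] pointing down, gripper open.
Joint ranges: [-3.03, 3.03], [-0.79, 2.21], [0.23, 2.52], [-1.04, 4.18], [0, 3.07], [-2.55, 2.55]. Speed limits (rad/s): [2.22, 2.22, 2.57, 3.14, 3.14, 3.14].

## Interface

Orientations are given as a unit quaternion [x, y, z, w].
In Python, from cell import read_state, camera, finish_job gives the robot as it stands.
- The arm moves only by the shell command python3 -m jog 'ROWS'. ROWS is text: rows parted by semicolons, each of 5 numbers parted by spaces: the gripper's target within -1 to 1 (shut at 1, half-way at 0, fully open at -1), then the shift along the tool's x, y, z in m, then the turn about the tool's z in rad. In form: jaw dx dy dz turn; .... A call has 1 to 5 rows; each row is the pose to reach, as a shift and turn from the pose commanded when the call began, along the tool's axes at that moment; what a row does not reach only later rows make up. A row lasts 1/8 s, in which the tool goes at most 62.5 mm and 10.7 degrees, less where a joint would pass 70% of its speed; a pose out of reach is approached as far as the arm can. A call with a gripper value outside its range is refused whole. The fingers move at their own pace and stop on an object; the grip force is fixed at half the most. Time passes only in rows, so rows that repeat a pose let the fingers close. It gives the time, the measured TCP pose, the force and the opening at its end, in the units of the state.
- read_state(): the state, without advancing time (a new reading comes with each control period).
- camera(name): name is "scene" or "top"; returns a dict with "frame" (384x512x3 uint8, red, green, blue), "vertical_fov" (degrees; the focal length in pixels is half the picture's height over the tangent of half this angle, whatever the lens; pixels are square), "cx", "cy" (the principal point, pixels), "distortion" ([k1, k2, p1, p2, k3] as OpenCV has them; the pictures are not rectified), "view" (4x4, takes a point from world to camera coordinates). Camera axes: x right, y up, looking along -z (the intrinsics and any distortion apply to the point x, -y, -z); pixel columns grow to the right and rows downward; lengths in m; the calibration is good to about 2 mm. A picture is of the moment at which its call begins. There is no depth.
- finish_job(): hands the job in, once; it reports no verdict.
The state is a dict: "t": time; "joint_pos": joint angles; "joint_vel": joint speeds; "joint_efforts": joint torques, N m; "tcp_pos": TCP position; "ee_rot": TCP orientation; "force": force on the tool from outside, world axes, zero at the start; "moment": the same for the moment, N m; "gripper_width": finger opening in m.
Only numpy, scipy, OpenCV 4.12 (cv2) and the standard library are available. Lean on these libraries where they do the work, as an engineer would, in place of code of your own. Each camera call takes 0.05 s, during which the arm holds its last target.

## Working session

There is one attempt and no reset: what is moved stays moved. The work goes in short steps, Python scripts to look and compute and a shell command to move; the robot and the scene stay as the last step left them, time stands still between calls to the robot, and variables do not carry over. Pictures are saved under pics/ and viewed, and the job is handed in when it is done.

```bash
ls; mkdir -p pics; python3 - <<'E'
from cell import read_state,camera
import cv2,numpy as np
s=read_state();print(s)
for n in("scene","top"):
    c=camera(n);print(n,{k:v for k,v in c.items() if k!="frame"})
    cv2.imwrite(f"pics/{n}0.png",cv2.cvtColor(c["frame"],cv2.COLOR_RGB2BGR))
E
```

```text
pics
{'t': 0.0, 'joint_pos': array([-1.40860741e+00,  3.00486682e-01,  1.52160486e+00,  1.29861805e-05,
        1.32068273e+00, -6.65908032e-02]), 'joint_vel': array([ 0.00033254,  0.00109555,  0.00086692, -0.00126459, -0.00173355,
       -0.00074424]), 'joint_efforts': array([-1.27659343e-03, -5.43504524e+01, -3.61792874e+01, -8.25941811e-05,
        4.01418074e-03, -2.83258260e-05]), 'tcp_pos': array([ 0.12470203, -0.53544179,  0.2387027 ]), 'ee_rot': array([ 9.93464621e-01,  1.14138937e-01, -2.19464699e-05, -5.90435332e-04]), 'force': array([-0.05303773, -0.13019142, -0.98153826]), 'moment': array([ 0.01552108, -0.03495144, -0.00919791]), 'gripper_width': 0.08581862788930911}
scene {'vertical_fov': 57.76380905913395, 'cx': 258.34254832209257, 'cy': 193.90689223630304, 'distortion': array([-0.10201582,  0.        ,  0.        ,  0.        ,  0.        ]), 'view': array([[ 1.84258629e-01,  9.82877219e-01, -1.06321773e-03,
        -1.60291338e-01],
       [-8.59137696e-01,  1.61586606e-01,  4.85563784e-01,
         3.70688950e-01],
       [ 4.77421383e-01, -8.85558667e-02,  8.74200596e-01,
        -1.24221269e+00],
       [ 0.00000000e+00,  0.00000000e+00,  0.00000000e+00,
         1.00000000e+00]])}
top {'vertical_fov': 57.64356446010583, 'cx': 253.7913300862998, 'cy': 195.57627846527598, 'distortion': array([-0.01647295,  0.        ,  0.        ,  0.        ,  0.        ]), 'view': array([[-1.33717083e-05, -9.99960986e-01,  8.83322810e-03,
         4.82499429e-02],
       [ 9.95522903e-01,  8.21610952e-04,  9.45170588e-02,
        -5.21253625e-01],
       [-9.45206288e-02,  8.79494473e-03,  9.95484053e-01,
        -1.08978686e+00],
       [ 0.00000000e+00,  0.00000000e+00,  0.00000000e+00,
         1.00000000e+00]])}
```

View pics/scene0.png

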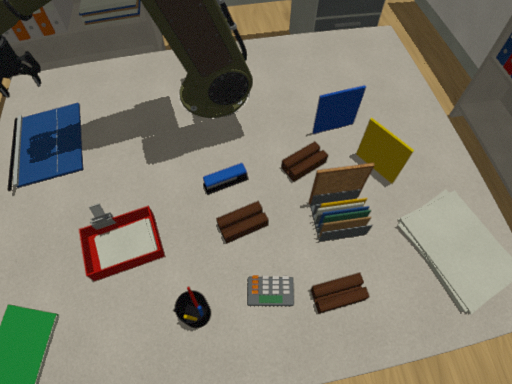

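View pics/top0.png

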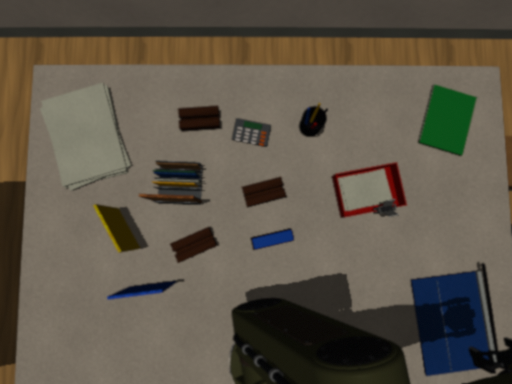

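```bash
cat > h.py <<'E'
import numpy as np,cv2,time
from cell import read_state,camera
def K(c):
    h=c["frame"].shape[0];f=h/2/np.tan(np.radians(c["vertical_fov"]/2))
    return np.array([[f,0,c["cx"]],[0,f,c["cy"]],[0,0,1]])
F=np.diag([1.,-1,-1])
def ray(c,uv):
    p=cv2.undistortPoints(np.array([[uv]],float),K(c),c["distortion"])[0,0]
    R=F@c["view"][:3,:3];t=F@c["view"][:3,3]
    return -R.T@t, R.T@np.array([p[0],p[1],1.])
def atz(c,uv,z):
    o,d=ray(c,uv);return o+d*(z-o[2])/d[2]
def proj(c,P):
    R=F@c["view"][:3,:3];t=F@c["view"][:3,3]
    return cv2.projectPoints(np.atleast_2d(np.array(P,float)),cv2.Rodrigues(R)[0],t,K(c),c["distortion"])[0][:,0]
def tri(cs,uvs):
    A=np.zeros((3,3));b=np.zeros(3)
    for c,u in zip(cs,uvs):
        o,d=ray(c,u);d/=np.linalg.norm(d);M=np.eye(3)-np.outer(d,d);A+=M;b+=M@o
    return np.linalg.solve(A,b)
def crop(c,u0,v0,w,h,s,fn):
    im=cv2.cvtColor(c["frame"],cv2.COLOR_RGB2BGR)[v0:v0+h,u0:u0+w]
    im=cv2.resize(im,None,fx=s,fy=s,interpolation=cv2.INTER_CUBIC)
    for i in range(0,w,10):
        cv2.line(im,(i*s,0),(i*s,6 if i%50 else 14),(0,0,255),1)
        if i%20==0: cv2.putText(im,str(u0+i),(i*s,22),0,.4,(0,0,255))
    for i in range(0,h,10):
        cv2.line(im,(0,i*s),(6,i*s),(0,0,255),1)
        if i%20==0: cv2.putText(im,str(v0+i),(8,i*s+4),0,.4,(0,0,255))
    cv2.imwrite(fn,im)
E
python3 - <<'E'
from h import *
import pickle
cs,ct=camera("scene"),camera("top")
pickle.dump((cs,ct),open("c0.pkl","wb"))
crop(ct,130,150,80,70,8,"pics/t_panel.png")
crop(ct,235,170,60,50,10,"pics/t_foot.png")
crop(ct,325,155,85,70,8,"pics/t_tray.png")
crop(cs,295,150,85,95,6,"pics/s_panel.png")
crop(cs,205,190,75,60,8,"pics/s_foot.png")
crop(cs,70,195,100,90,6,"pics/s_tray.png")
E
```

```text
(no output)
```

View pics/t_panel.png

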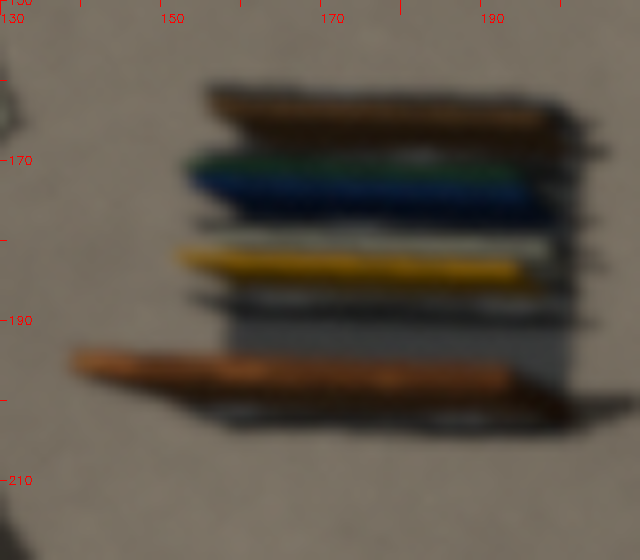

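View pics/t_foot.png

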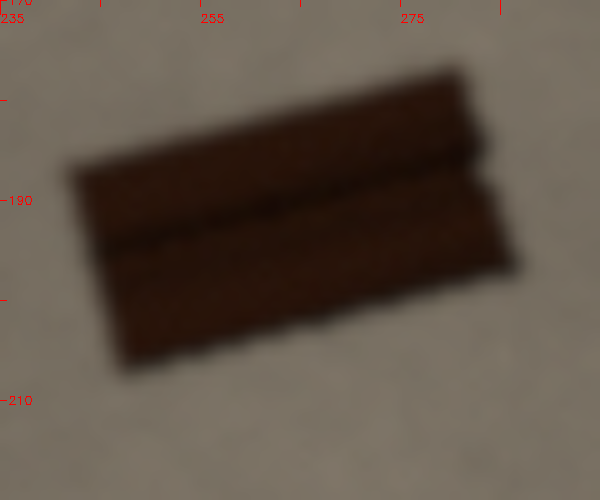

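View pics/t_tray.png

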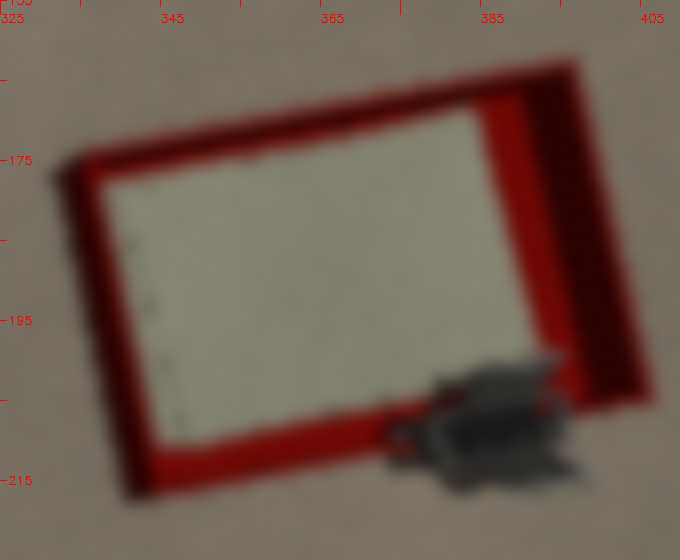

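View pics/s_panel.png

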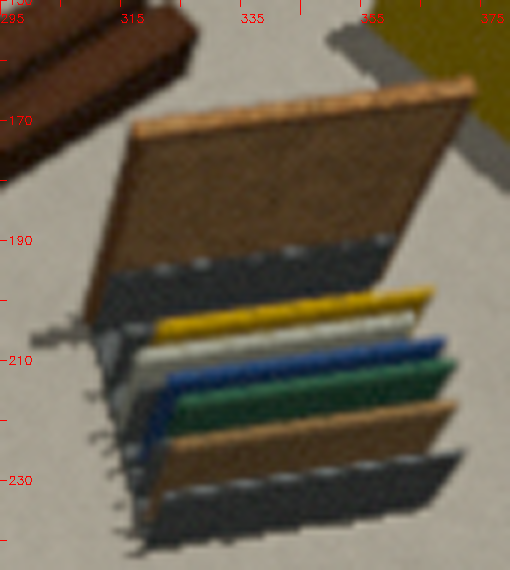

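View pics/s_foot.png

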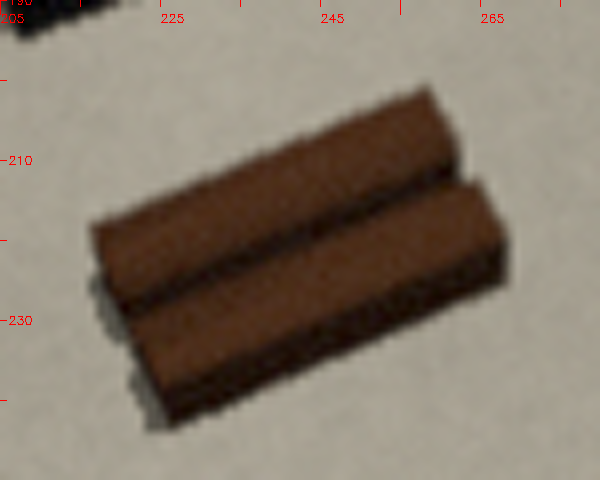

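View pics/s_tray.png

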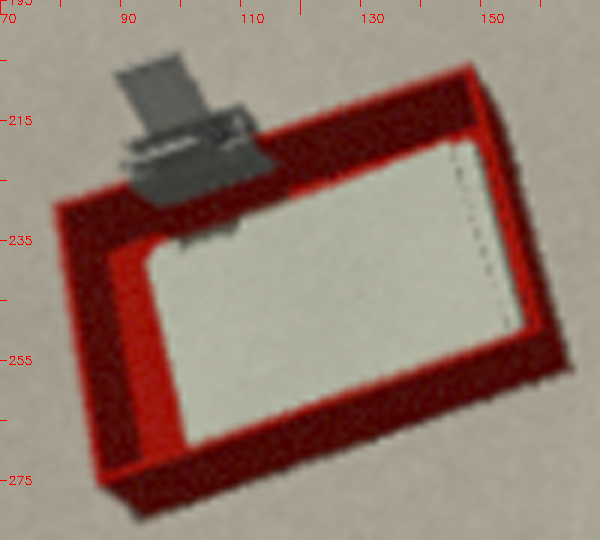

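```bash
cat > fit.py <<'E'
from h import *
import pickle
from scipy.optimize import least_squares
cs,ct=pickle.load(open("c0.pkl","rb"))
def px(pts,u0,v0,s): return np.array(pts)/s+[u0,v0]-0.5+0.5/s
def fitrect(lx,ly,z,tp,sp,x0):
    # corners order: (+x,+y),(+x,-y),(-x,-y),(-x,+y)
    C=np.array([[lx,ly],[lx,-ly],[-lx,-ly],[-lx,ly]])/2
    def w(p):
        c,s=np.cos(p[2]),np.sin(p[2]);R=np.array([[c,-s],[s,c]])
        return np.c_[C@R.T+p[:2],np.full(4,z)]
    def r(p):
        o=[]
        if tp is not None:o.append((proj(ct,w(p))-tp).ravel())
        if sp is not None:o.append((proj(cs,w(p))-sp).ravel())
        return np.concatenate(o)
    q=least_squares(r,x0,loss="soft_l1");return q.x,r(q.x).round(1)
if __name__=="__main__":
    o,_=ray(cs,(0,0));print("scene cam",o);o,_=ray(ct,(0,0));print("top cam",o)
    t=px([(75,165),(462,68),(518,270),(122,372)],235,170,10)
    s=px([(168,388),(507,240),(430,88),(92,228)],205,190,8)
    s=s[[1,0,3,2]]
    for a,b in((t,s),(t,None),(None,s)): print("foot",*fitrect(.066,.130,.042,a,b,[.5,0,.2]))
    t=px([(85,155),(577,62),(655,400),(155,493)],325,155,8)
    s=px([(540,330),(100,480),(57,208),(472,67)],70,195,6)
    for a,b in((t,s),(t,None),(None,s)): print("tray",*fitrect(.14,.2,.055,a,b,[.5,-.3,.2]))
    t=px([(72,350),(512,367),(512,391),(75,372)],130,150,8)
    s=px([(475,92),(133,137),(133,125),(475,78)],295,150,6)
    for a,b in((t,s),(t,None),(None,s)): print("panel",*fitrect(.008,.15,.178,a,b,[.5,.2,0]))
E
python3 fit.py
```

```text
scene cam [ 0.94106681 -0.01235689  0.90577952]
top cam [0.41591323 0.05826094 1.1337066 ]
foot [0.53537622 0.01700006 0.2558414 ] [-0.8 -0.4  0.3 -1.   0.1 -1.1 -0.3 -0.8  0.6 -0.8 -0.9 -0.4 -0.7 -0.7
 -0.1 -1.1]
foot [0.53283737 0.01647814 0.24912283] [-0.6  0.3  0.6 -0.   0.3 -0.1 -0.2 -0.1]
foot [0.53760643 0.01750422 0.25660549] [ 1.  -0.1 -0.6  0.4 -0.4  0.   0.2 -0.4]
tray [ 0.54074269 -0.31712321  0.18374716] [-0.1 -1.5  0.1 -1.2  0.2  0.1  0.3  0.2  0.9 -0.2 -0.6  0.5 -0.5 -1.3
  0.5 -1.1]
tray [ 0.53902324 -0.31663574  0.1841558 ] [-0.3 -0.9 -0.  -0.6  0.1  0.7  0.2  0.8]
tray [ 0.54217606 -0.3173943   0.18715149] [ 0.9  0.1 -0.6  1.2 -0.7 -0.7  0.4 -0.7]
panel [ 0.5075658   0.29104133 -0.03474756] [ 0.3 -0.5 -0.2 -0.7 -0.3 -0.8 -0.2 -0.4  0.2 -0.3  0.1 -0.5 -0.6 -1.2
 -0.7 -0.6]
panel [ 0.5058053   0.29066099 -0.03989742] [ 0.5 -0.1 -0.1  0.  -0.2 -0.1 -0.1  0.1]
panel [ 0.50956474  0.29107072 -0.02821349] [ 0.5  0.2  0.4  0.3 -0.4 -0.4 -0.5 -0.1]
```

```bash
cat > go.py <<'E'
import sys
from h import *
from scipy.spatial.transform import Rotation as Ro
def go(x,y,z,yaw=None):
    s=read_state();R=Ro.from_quat(s["ee_rot"]).as_matrix();p=s["tcp_pos"]
    d=R.T@(np.array([x,y,z])-p);cy=np.arctan2(R[1,0],R[0,0])
    tilt=np.degrees(np.arccos(-R[2,2]))
    print("t %.2f tcp %s yaw %.4f tilt %.2f w %.4f F %s"%(s["t"],p.round(4),cy,tilt,s["gripper_width"],s["force"].round(1)))
    print("shift",d.round(4),"turn",None if yaw is None else round(-(yaw-cy),4),"rows>=",np.linalg.norm(d)/.0625)
if __name__=="__main__": go(*map(float,sys.argv[1:]))
E
python3 go.py .42 -.12 .28 1.0
```

```text
t 0.20 tcp [ 0.1247 -0.5355  0.2389] yaw 0.2288 tilt 0.04 w 0.0855 F [-0.1  0.5 -0.2]
shift [ 0.3818 -0.3378 -0.0408] turn -0.7712 rows>= 8.182638775396603
```

```bash
python3 -m jog '-1 .045 -.04 -.04 -.15; -1 .09 -.08 -.04 -.3; -1 .135 -.12 -.04 -.45; -1 .18 -.16 -.04 -.6; -1 .22 -.195 -.04 -.75'; python3 go.py .46 .15 .28 1.536
```

```text
t: 0.82
tcp_pos: [0.2955, -0.2939, 0.2794]
ee_rot: [0.881, 0.472, 0.0, 0.0]
force: [1.0, -0.4, 1.0]
gripper_width: 0.0852
t 0.82 tcp [ 0.2955 -0.2939  0.2794] yaw 0.9839 tilt 0.02 w 0.0852 F [ 1.  -0.4  1. ]
shift [ 0.4607 -0.1089 -0.0007] turn -0.5521 rows>= 7.574920086394611
```

```bash
python3 -m jog '-1 .055 -.013 0 -.11; -1 .11 -.026 0 -.22; -1 .165 -.04 0 -.33; -1 .22 -.052 0 -.44; -1 .28 -.066 0 -.55'; python3 go.py .5075 .291 .26 1.536
```

```text
t: 1.45
tcp_pos: [0.3965, -0.0249, 0.2795]
ee_rot: [0.721, 0.693, 0.0, 0.0]
force: [1.1, -0.5, 0.5]
gripper_width: 0.0856
t 1.45 tcp [ 0.3965 -0.0249  0.2795] yaw 1.5320 tilt 0.05 w 0.0856 F [ 1.1 -0.5  0.5]
shift [0.32   0.0986 0.0195] turn -0.004 rows>= 5.36596051409847
```

```bash
python3 -m jog '-1 .06 .02 0 -.003; -1 .12 .04 0 -.003; -1 .18 .06 .01 -.003; -1 .24 .08 .01 -.003; -1 .3 .095 .015 -.003'; python3 -m jog '-1 .01 .003 .005 0; -1 .017 .003 .005 0; -1 .017 .003 .005 0'; python3 go.py .5075 .291 .155 1.536; python3 - <<'E'
from h import *
c=camera("scene");crop(c,280,60,110,150,4,"pics/s1.png")
c=camera("top");crop(c,110,140,110,90,6,"pics/t1.png")
E
```

```text
t: 2.08
tcp_pos: [0.5033, 0.2681, 0.2644]
ee_rot: [0.721, 0.693, 0.0, 0.0]
force: [1.1, -1.0, -0.0]
gripper_width: 0.0855
t: 2.45
tcp_pos: [0.5065, 0.2822, 0.2599]
ee_rot: [0.721, 0.693, 0.0, 0.0]
force: [-0.4, 0.5, -0.4]
gripper_width: 0.0857
t 2.45 tcp [0.5065 0.2822 0.2599] yaw 1.5312 tilt 0.02 w 0.0857 F [-0.4  0.5 -0.4]
shift [0.0088 0.0007 0.1049] turn -0.0048 rows>= 1.6845660536439844
```

View pics/s1.png

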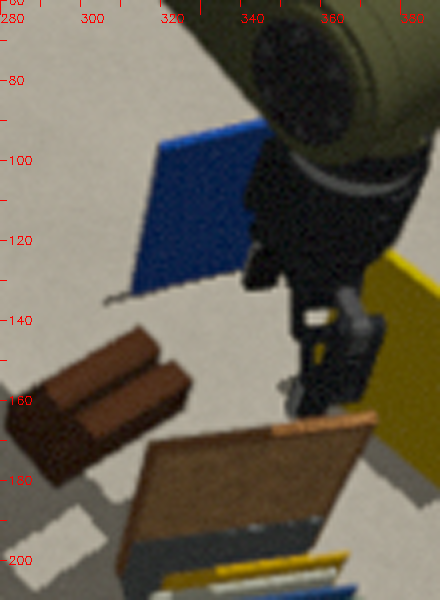

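View pics/t1.png

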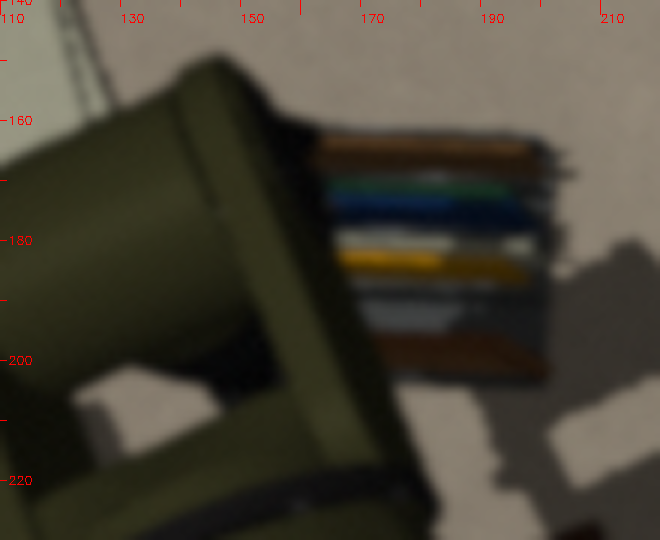

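```bash
python3 -m jog '-1 .009 .001 .03 -.005; -1 .009 .001 .06 -.005; -1 .009 .001 .09 -.005; -1 .009 .001 .105 -.005; -1 .009 .001 .105 -.005'; python3 -m jog '1 0 0 0 0;1 0 0 0 0;1 0 0 0 0;1 0 0 0 0;1 0 0 0 0';python3 -m jog '1 0 0 0 0;1 0 0 0 0;1 0 0 0 0'; python3 go.py .5075 .291 .265 1.536
```

```text
t: 3.18
tcp_pos: [0.5078, 0.2913, 0.1545]
ee_rot: [0.719, 0.695, -0.0, -0.0]
force: [0.4, 0.2, -0.2]
gripper_width: 0.0855
t: 3.8
tcp_pos: [0.508, 0.2919, 0.1548]
ee_rot: [0.719, 0.695, 0.0, 0.0]
force: [-0.4, 0.1, 2.3]
gripper_width: 0.0069
t: 4.18
tcp_pos: [0.508, 0.2919, 0.1548]
ee_rot: [0.719, 0.695, 0.0, 0.0]
force: [0.3, 1.3, 5.9]
gripper_width: 0.0072
t 4.17 tcp [0.508  0.2919 0.1548] yaw 1.5369 tilt 0.04 w 0.0072 F [0.3 1.3 5.9]
shift [-0.0009 -0.0004 -0.1102] turn 0.0009 rows>= 1.762587287554019
```

```bash
python3 -m jog '1 0 0 -.02 0; 1 0 0 -.05 0; 1 0 0 -.08 0; 1 0 0 -.115 0; 1 0 0 -.115 0'; python3 go.py .5354 .017 .27 1.824; python3 - <<'E'
from h import *
c=camera("scene");crop(c,280,60,110,150,4,"pics/s2.png")
E
```

```text
t: 4.8
tcp_pos: [0.5083, 0.292, 0.2715]
ee_rot: [0.719, 0.695, 0.002, 0.001]
force: [-0.7, -0.4, -1.7]
gripper_width: 0.0072
t 4.80 tcp [0.5083 0.292  0.2715] yaw 1.5368 tilt 0.19 w 0.0072 F [-0.7 -0.4 -1.7]
shift [-0.2739  0.0364  0.0012] turn -0.2872 rows>= 4.4215639868138386
```

View pics/s2.png

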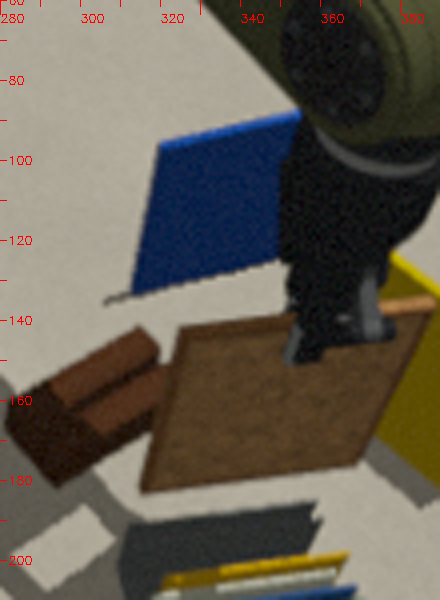

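```bash
python3 -m jog '1 -.055 .007 0 -.06; 1 -.11 .015 0 -.12; 1 -.165 .022 0 -.18; 1 -.22 .029 0 -.24; 1 -.274 .036 0 -.287'; python3 -m jog '1 0 0 .03 0; 1 0 0 .05 0; 1 0 0 .05 0'; python3 go.py .5354 .017 .205 1.824; python3 - <<'E'
from h import *
import pickle
cs=camera("scene");crop(cs,190,110,110,150,5,"pics/s3.png")
ct=camera("top");crop(ct,225,130,80,90,7,"pics/t3.png")
pickle.dump((cs,ct),open("c3.pkl","wb"))
E
```

```text
t: 5.48
tcp_pos: [0.5339, 0.0149, 0.2677]
ee_rot: [0.612, 0.791, -0.001, -0.001]
force: [0.7, 1.1, -1.4]
gripper_width: 0.007
t: 5.85
tcp_pos: [0.5334, 0.0167, 0.2169]
ee_rot: [0.612, 0.791, -0.002, -0.002]
force: [-0.2, 1.5, -2.3]
gripper_width: 0.007
t 5.85 tcp [0.5334 0.0167 0.2169] yaw 1.8235 tilt 0.30 w 0.0070 F [-0.2  1.5 -2.3]
shift [-0.0002  0.0021  0.0119] turn -0.0005 rows>= 0.19289704948108904
```

View pics/s3.png

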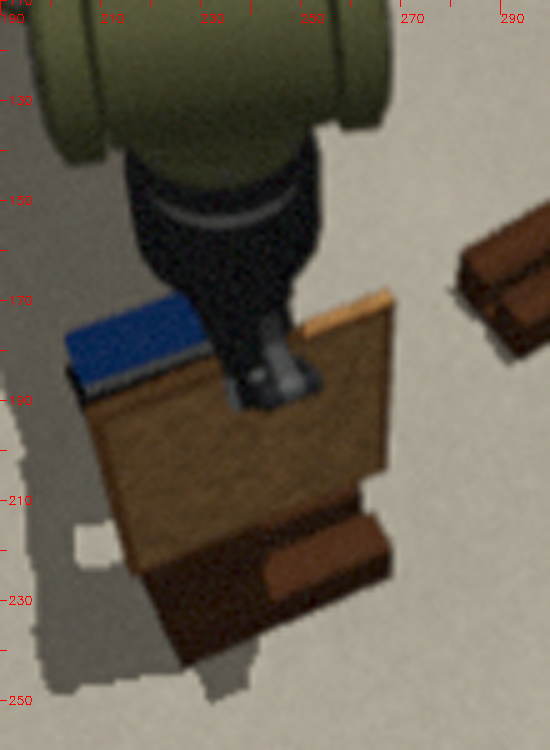

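View pics/t3.png

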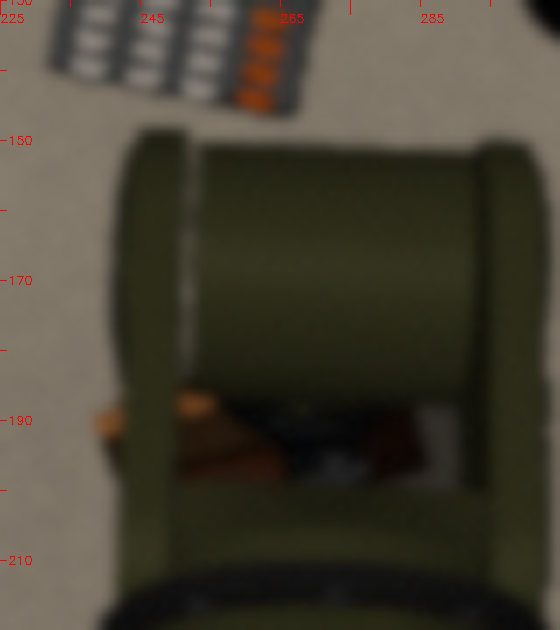

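```bash
python3 - <<'E'
from h import *
from fit import px
import pickle
cs,ct=pickle.load(open("c3.pkl","rb"))
P=px([(133,575),(387,468),(90,407),(393,305)],190,110,5)
yaw=1.8235-np.pi/2;c,s=np.cos(yaw),np.sin(yaw)
W=[]
for z,ys in((.070,(-.075,.075)),(.240,(-.075,.075))):
    for y in ys: W.append([.5334+c*.004-s*y,.0167+s*.004+c*y,z])
print((P-proj(cs,W)).round(2))
for p,w in zip(P,W):
    q=atz(cs,p,w[2]);print(q.round(4),(q-w).round(4))
b=[atz(cs,p,.07) for p in P[:2]];d=b[1]-b[0];print("yaw",np.arctan2(-d[0],d[1]),np.linalg.norm(d))
E
```

```text
[[ 0.52 -0.53]
 [-0.19 -0.4 ]
 [ 0.33 -2.61]
 [-0.57  1.41]]
[ 0.5548 -0.0534  0.07  ] [-0.0013  0.0015 -0.    ]
[0.5172 0.09   0.07  ] [-0.0013 -0.0003 -0.    ]
[ 0.5496 -0.0534  0.24  ] [-0.0064  0.0015  0.    ]
[0.522  0.0883 0.24  ] [ 0.0035 -0.002   0.    ]
yaw 0.2558465455088906 0.14823529132281846
```

```bash
python3 - <<'E'
from h import *
import pickle
cs,ct=pickle.load(open("c3.pkl","rb"))
yaw=1.8235-np.pi/2;c,s=np.cos(yaw),np.sin(yaw)
W=[[.5334+c*x-s*y,.0167+s*x+c*y,.240] for x,y in((.004,.075),(-.004,.075),(.004,.03),(-.004,.03))]
q=proj(ct,W);print((q+.5-[225,130])*7)
im=cv2.cvtColor(ct["frame"],cv2.COLOR_RGB2BGR)[175:205,230:290]
im=np.clip(cv2.resize(im,None,fx=12,fy=12,interpolation=cv2.INTER_CUBIC)*2.0,0,255).astype(np.uint8)
for p in q: cv2.circle(im,tuple(int(v) for v in (p+.5-[230,175])*12),2,(0,255,0),-1)
cv2.imwrite("pics/t3b.png",im)
E
```

```text
[[ 96.50812019 414.43856549]
 [101.85904396 435.36934747]
 [214.85056188 384.23277548]
 [220.28786197 405.10614974]]
```

View pics/t3b.png

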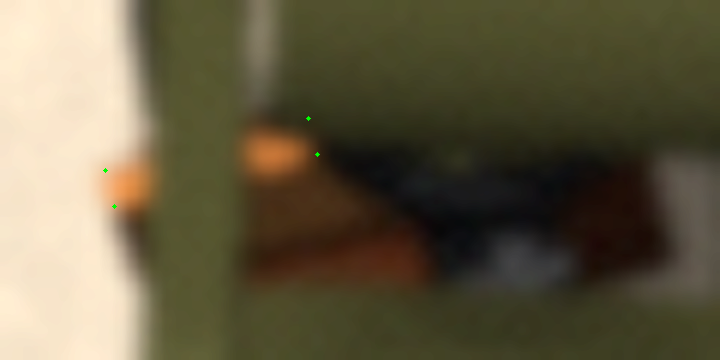

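```bash
python3 - <<'E'
from h import *
import pickle
cs,ct=pickle.load(open("c3.pkl","rb"))
def z(u0,v0,w,h,s,fn,pts):
    im=cv2.cvtColor(cs["frame"],cv2.COLOR_RGB2BGR)[v0:v0+h,u0:u0+w]
    im=np.clip(cv2.resize(im,None,fx=s,fy=s,interpolation=cv2.INTER_CUBIC)*1.8,0,255).astype(np.uint8)
    for p in pts: cv2.circle(im,tuple(int(v) for v in (p+.5-[u0,v0])*s),2,(0,255,0),-1)
    cv2.imwrite(fn,im)
yaw=1.8235-np.pi/2;c,s=np.cos(yaw),np.sin(yaw)
W=[[.5334+c*x-s*y,.0167+s*x+c*y,zz] for x in(.004,-.004) for y in(-.075,.075) for zz in(.07,.24)]
fx,fy=.5354,.017
W+=[[fx+c*x-s*y,fy+s*x+c*y,.042] for x in(.033,-.033,.0048,-.0048) for y in(-.065,.065)]
z(200,165,80,85,9,"pics/s3b.png",proj(cs,W))
E
```

```text
(no output)
```

View pics/s3b.png

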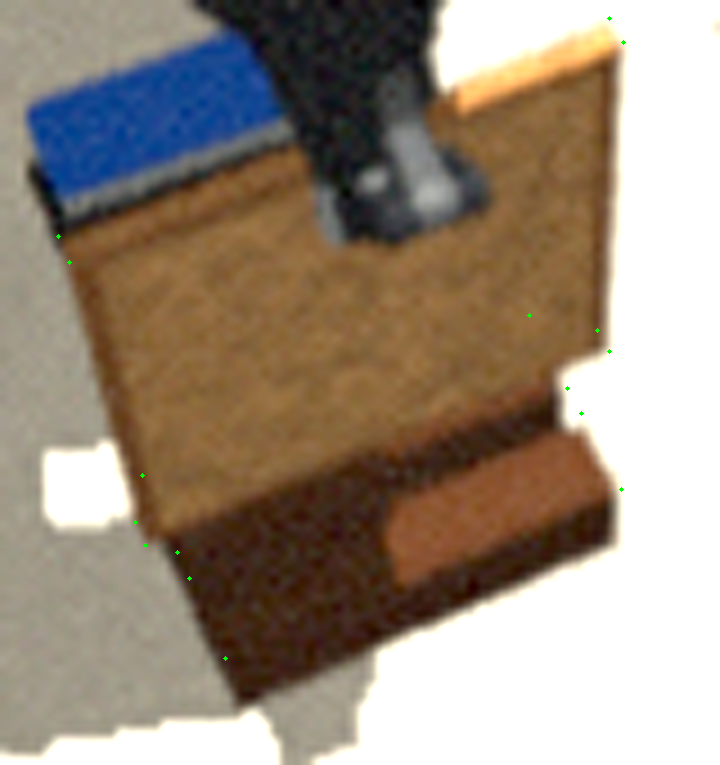

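```bash
cat > ov.py <<'E'
from h import *
def footseg(fx,fy,yaw):
    c,s=np.cos(yaw),np.sin(yaw);S=[]
    def seg(a,b):
        S.append([[fx+c*x-s*y,fy+s*x+c*y,z] for x,y,z in(a,b)])
    for x in(-.033,.033):
        for z in(0,.042): seg((x,-.065,z),(x,.065,z))
    for x,z in((.0088,.042),(-.0088,.042),(.0048,.038),(-.0048,.038)): seg((x,-.065,z),(x,.065,z))
    for y in(-.065,.065):
        prof=[(-.033,0),(-.033,.042),(-.0088,.042),(-.0048,.038),(-.0048,.012),(.0048,.012),(.0048,.038),(.0088,.042),(.033,.042),(.033,0),(-.033,0)]
        for a,b in zip(prof,prof[1:]): seg((a[0],y,a[1]),(b[0],y,b[1]))
    return S
def panelseg(P,yaw,lean=0,z0=.012):
    # P: bottom middle xy
    c,s=np.cos(yaw),np.sin(yaw);S=[]
    def w(x,y,z):
        X=x*np.cos(lean)+z*np.sin(lean);Z=z*np.cos(lean)-x*np.sin(lean)
        return [P[0]+c*X-s*y,P[1]+s*X+c*y,z0+Z]
    for x in(-.004,.004):
        for z in(0,.17): S.append([w(x,-.075,z),w(x,.075,z)])
        for y in(-.075,.075): S.append([w(x,y,0),w(x,y,.17)])
    for y in(-.075,.075):
        for z in(0,.17): S.append([w(-.004,y,z),w(.004,y,z)])
    return S
def over(c,S,u0,v0,w,h,s,fn,g=1.5,col=(0,255,0)):
    im=cv2.cvtColor(c["frame"],cv2.COLOR_RGB2BGR)[v0:v0+h,u0:u0+w]
    im=np.clip(cv2.resize(im,None,fx=s,fy=s,interpolation=cv2.INTER_CUBIC)*g,0,255).astype(np.uint8)
    for a in S:
        q=(proj(c,a)+.5-[u0,v0])*s
        cv2.line(im,tuple(int(round(t)) for t in q[0]),tuple(int(round(t)) for t in q[1]),col,1)
    cv2.imwrite(fn,im)
E
python3 - <<'E'
from ov import *
import pickle
cs,ct=pickle.load(open("c0.pkl","rb"))
S=footseg(.5354,.017,.254)
over(cs,S,205,190,75,60,10,"pics/s_f2.png",2)
over(ct,S,235,170,60,50,12,"pics/t_f2.png",3)
E
```

```text
(no output)
```

View pics/s_f2.png

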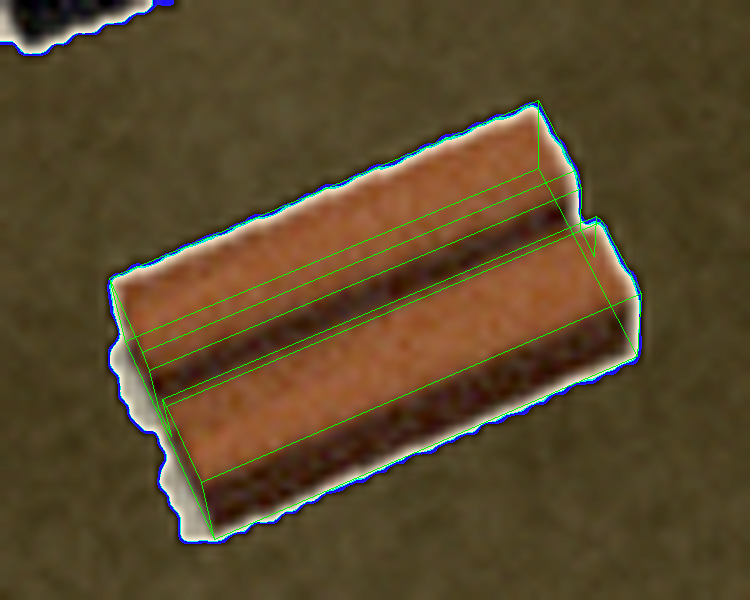

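View pics/t_f2.png

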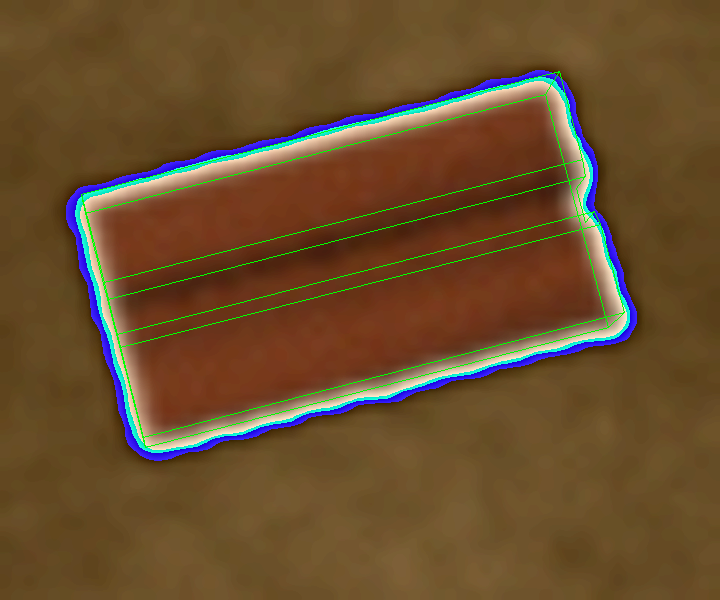

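```bash
sed -i 's/interpolation=cv2.INTER_CUBIC)\*g/interpolation=cv2.INTER_CUBIC).astype(float)*g/' ov.py; python3 -m jog '1 0 .0035 .022 0; 1 0 .0035 .022 0; 1 0 .0035 .022 0';  python3 go.py .5354 .017 .205 1.824; python3 - <<'E'
from ov import *
import pickle
cs=camera("scene");ct=camera("top")
pickle.dump((cs,ct),open("c4.pkl","wb"))
s=read_state();p=s["tcp_pos"]
over(cs,panelseg(p[:2],.254,0,p[2]-.1468)+footseg(.5354,.017,.254),200,165,80,85,9,"pics/s4o.png",1.8)
over(cs,[],200,165,80,85,9,"pics/s4.png",1.8)
E
```

```text
t: 6.32
tcp_pos: [0.5382, 0.0177, 0.1986]
ee_rot: [0.612, 0.791, 0.0, 0.0]
force: [0.2, -1.0, -0.7]
gripper_width: 0.0068
t 6.33 tcp [0.5382 0.0177 0.1986] yaw 1.8240 tilt 0.06 w 0.0068 F [ 0.2 -1.  -0.7]
shift [ 0.     -0.0028 -0.0064] turn 0.0 rows>= 0.11201560056121247
```

View pics/s4o.png

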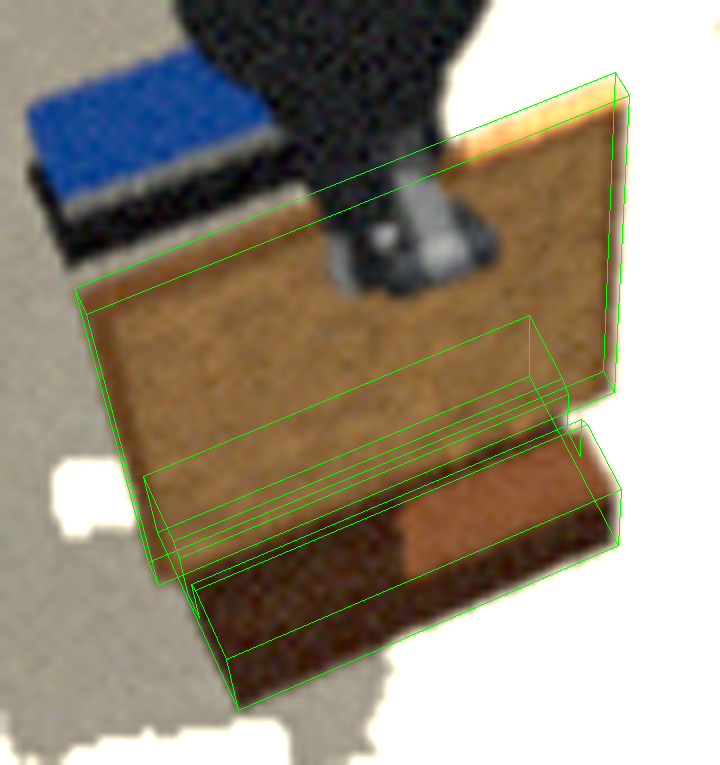

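View pics/s4.png

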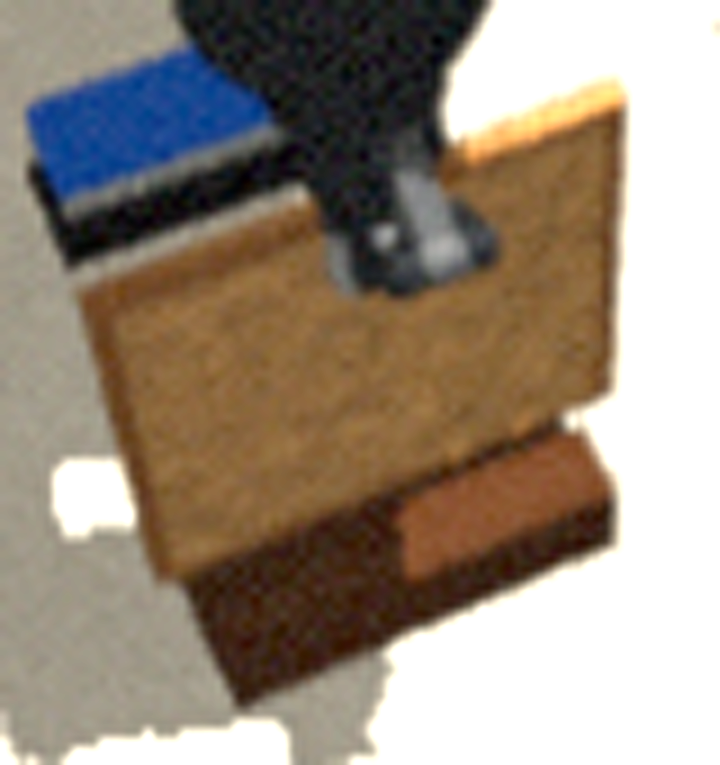

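```bash
python3 -m jog '1 0 -.0015 .004 0; 1 0 -.0015 .008 0; 1 0 -.0015 .012 0; 1 0 -.0015 .012 0';  python3 go.py .5354 .017 .205 1.824;  python3 -m jog '1 0 0 .003 0; 1 0 0 .006 0;1 0 0 .006 0';  python3 go.py .5354 .017 .205 1.824
```

```text
t: 6.92
tcp_pos: [0.5363, 0.0172, 0.1852]
ee_rot: [0.612, 0.791, -0.0, -0.0]
force: [-0.5, -0.9, -1.1]
gripper_width: 0.0076
t 6.92 tcp [0.5363 0.0172 0.1852] yaw 1.8238 tilt 0.04 w 0.0076 F [-0.5 -0.9 -1.1]
shift [ 0.     -0.001  -0.0198] turn -0.0002 rows>= 0.31742029867990534
t: 7.3
tcp_pos: [0.5363, 0.0173, 0.1791]
ee_rot: [0.612, 0.791, -0.0, -0.0]
force: [0.0, -0.1, -2.4]
gripper_width: 0.007
t 7.30 tcp [0.5363 0.0173 0.1791] yaw 1.8238 tilt 0.04 w 0.0070 F [ 0.  -0.1 -2.4]
shift [-0.     -0.0009 -0.0259] turn -0.0002 rows>= 0.4147627105893647
```

```bash
python3 -m jog '1 0 0 .005 0; 1 0 0 .010 0;1 0 0 .015 0;1 0 0 .017 0;1 0 0 .017 0';  python3 go.py .5354 .017 .205 1.824; python3 - <<'E'
from ov import *
import pickle
cs=camera("scene");ct=camera("top")
pickle.dump((cs,ct),open("c5.pkl","wb"))
s=read_state();p=s["tcp_pos"]
over(cs,panelseg(p[:2],.254,0,p[2]-.1468),200,165,80,85,9,"pics/s5o.png",1.8)
E
```

```text
t: 7.92
tcp_pos: [0.5363, 0.0173, 0.1623]
ee_rot: [0.612, 0.791, -0.0, -0.0]
force: [-2.0, -0.6, -3.0]
gripper_width: 0.0067
t 7.92 tcp [0.5363 0.0173 0.1623] yaw 1.8238 tilt 0.03 w 0.0067 F [-2.  -0.6 -3. ]
shift [-0.     -0.001  -0.0427] turn -0.0002 rows>= 0.6837525897969635
```

View pics/s5o.png

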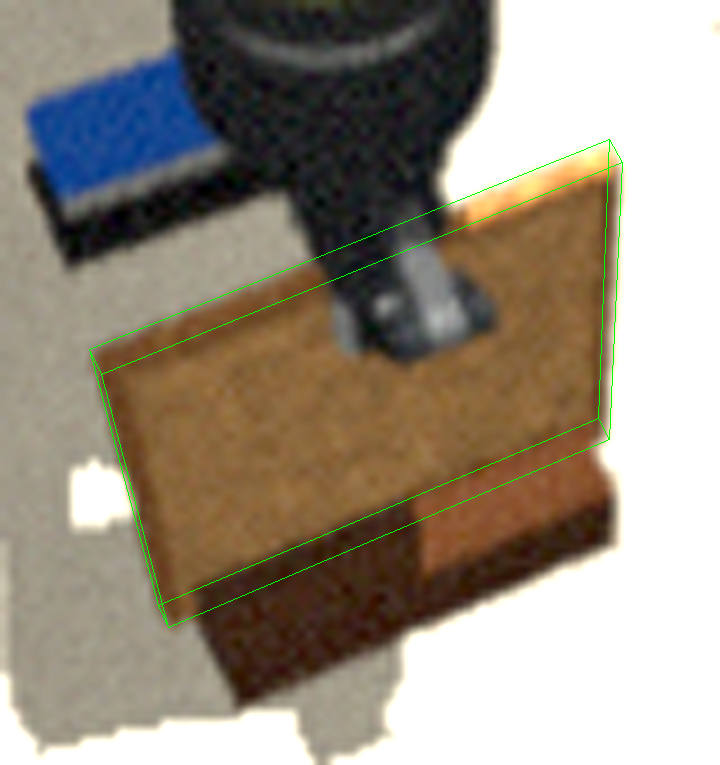

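```bash
python3 -m jog '1 0 0 .002 0; 1 0 0 .0035 0;1 0 0 .0035 0';  python3 go.py .5354 .017 .205 1.824;python3 -m jog '1 0 0 .0015 0; 1 0 0 .0015 0';python3 go.py .5354 .017 .205 1.824;
```

```text
t: 8.4
tcp_pos: [0.5364, 0.0173, 0.1589]
ee_rot: [0.612, 0.791, -0.0, -0.0]
force: [-1.4, -0.3, -1.9]
gripper_width: 0.0072
t 8.40 tcp [0.5364 0.0173 0.1589] yaw 1.8238 tilt 0.01 w 0.0072 F [-1.4 -0.3 -1.9]
shift [-0.     -0.001  -0.0461] turn -0.0002 rows>= 0.7381102458821381
t: 8.65
tcp_pos: [0.5369, 0.0174, 0.1588]
ee_rot: [0.612, 0.791, 0.001, 0.001]
force: [-3.9, -0.0, 11.6]
gripper_width: 0.0069
t 8.65 tcp [0.5369 0.0174 0.1588] yaw 1.8240 tilt 0.10 w 0.0069 F [-3.9 -0.  11.6]
shift [-0.     -0.0014 -0.0462] turn -0.0 rows>= 0.7392504683019072
```

```bash
python3 -m jog '1 0 -.0005 -.001 0; 1 0 -.001 -.001 0';python3 go.py .5354 .017 .205 1.824; python3 -m jog '.6 0 0 0 0; .2 0 0 0 0; -.2 0 0 0 0; -1 0 0 0 0; -1 0 0 0 0'; python3 -m jog '-1 0 0 -.01 0; -1 0 0 -.03 0;-1 0 0 -.06 0; -1 0 0 -.085 0'; python3 go.py .5354 .017 .205 1.824; python3 - <<'E'
from ov import *
import pickle
cs=camera("scene");ct=camera("top")
pickle.dump((cs,ct),open("c6.pkl","wb"))
over(cs,[],200,165,80,85,9,"pics/s6.png",1.8)
E
```

```text
t: 8.9
tcp_pos: [0.5358, 0.0171, 0.1588]
ee_rot: [0.612, 0.791, 0.0, 0.0]
force: [-0.1, 2.0, 2.5]
gripper_width: 0.0073
t 8.90 tcp [0.5358 0.0171 0.1588] yaw 1.8237 tilt 0.07 w 0.0073 F [-0.1  2.   2.5]
shift [ 0.     -0.0003 -0.0462] turn -0.0003 rows>= 0.739037944525421
t: 9.52
tcp_pos: [0.5355, 0.017, 0.1585]
ee_rot: [0.612, 0.791, 0.0, -0.0]
force: [1.0, -0.2, 0.3]
gripper_width: 0.0844
t: 10.02
tcp_pos: [0.5356, 0.017, 0.2454]
ee_rot: [0.612, 0.791, 0.0, 0.0]
force: [0.3, -0.6, -0.5]
gripper_width: 0.0854
t 10.03 tcp [0.5356 0.017  0.2454] yaw 1.8238 tilt 0.07 w 0.0854 F [ 0.3 -0.6 -0.5]
shift [ 0.0001 -0.0002  0.0404] turn -0.0002 rows>= 0.646849608583717
```

View pics/s6.png

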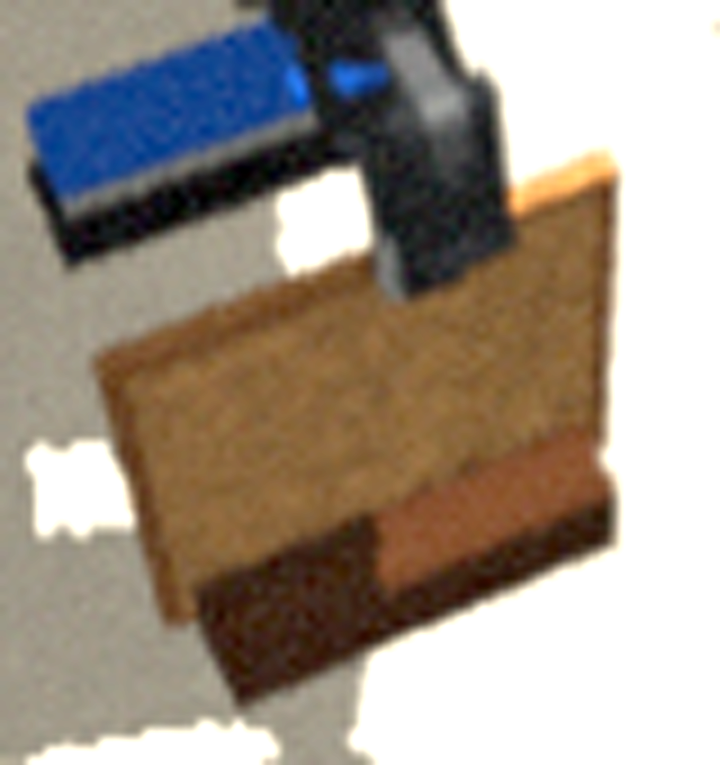

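```bash
python3 -m jog '-1 0 0 -.02 0;-1 -.05 0 -.03 0;-1 -.1 0 -.03 0;-1 -.16 0 -.03 0; -1 -.22 0 -.03 0'; python3 go.py .47 -.30 .26 1.756; python3 - <<'E'
from ov import *
import pickle
cs,ct=pickle.load(open("c0.pkl","rb"))
ty=.185;c,s=np.cos(ty),np.sin(ty);T=np.array([.5411,-.3171])
def w(x,y,z): return [T[0]+c*x-s*y,T[1]+s*x+c*y,z]
S=[[w(-.07,-.1,.055),w(-.07,.1,.055)],[w(.07,-.1,.055),w(.07,.1,.055)],[w(-.07,-.1,.055),w(.07,-.1,.055)],[w(-.07,.1,.055),w(.07,.1,.055)]]
S+=[[w(-.066,-.1,.055),w(-.066,.1,.055)]]
# ticks each 10mm at pin height .067
for y in np.arange(-.09,.0,.01): S.append([w(-.068,y,.067),w(-.068,y,.107)])
over(cs,S,75,195,60,50,13,"pics/s_c.png",1.8)
over(cs,[],75,195,60,50,13,"pics/s_c0.png",1.8)
over(ct,S,365,190,45,35,16,"pics/t_c.png",2.5)
over(ct,[],365,190,45,35,16,"pics/t_c0.png",2.5)
E
```

```text
t: 10.75
tcp_pos: [0.5907, -0.1977, 0.2731]
ee_rot: [0.612, 0.791, -0.0, -0.0]
force: [0.5, -0.2, 0.9]
gripper_width: 0.0856
t 10.75 tcp [ 0.5907 -0.1977  0.2731] yaw 1.8241 tilt 0.02 w 0.0856 F [ 0.5 -0.2  0.9]
shift [-0.0688 -0.1424  0.0132] turn 0.0681 rows>= 2.5395824526638164
```

View pics/s_c.png

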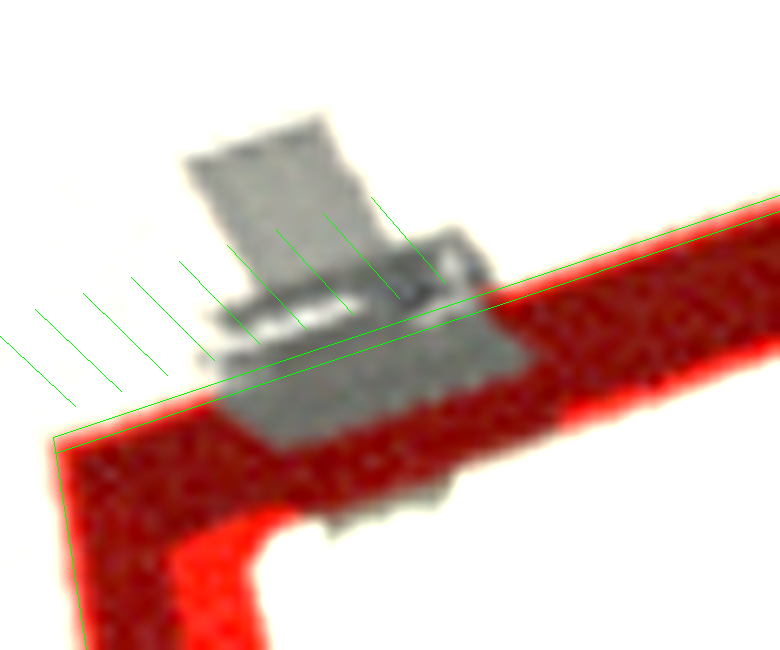

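View pics/s_c0.png

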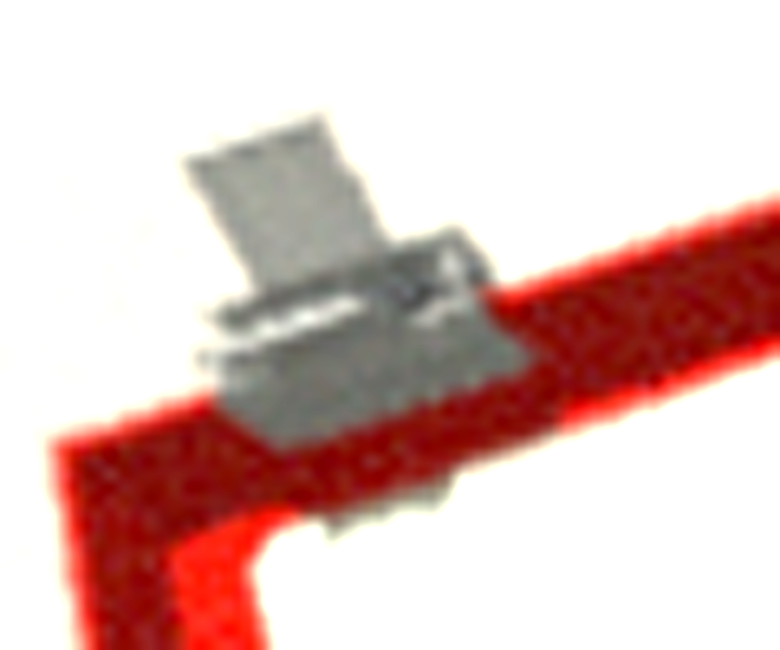

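View pics/t_c.png

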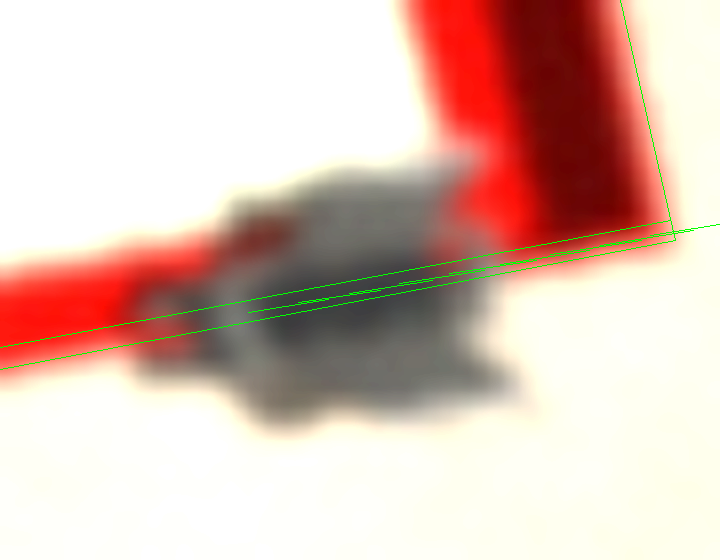

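View pics/t_c0.png

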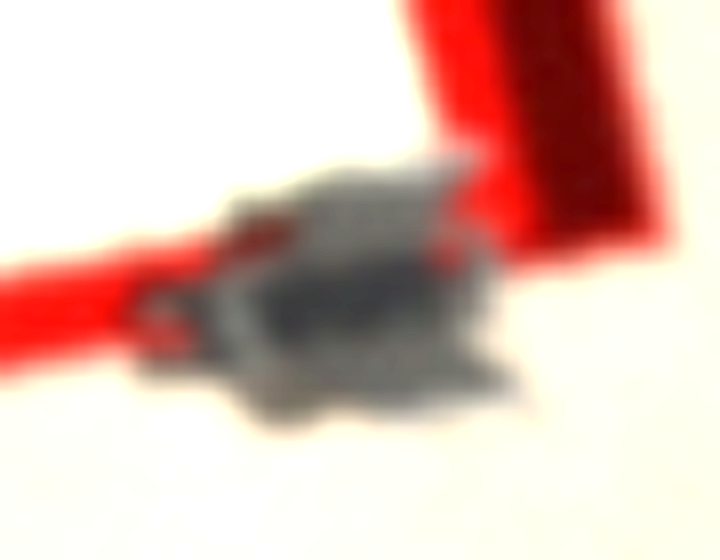

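```bash
python3 - <<'E'
from h import *
from fit import px
import pickle
cs,ct=pickle.load(open("c0.pkl","rb"))
ty=.185;R=np.array([[np.cos(ty),-np.sin(ty)],[np.sin(ty),np.cos(ty)]])
Ts=np.array([.5422,-.3174]);Tt=np.array([.5390,-.3166])
def tr(p,T): return (R.T@(p[:2]-T)).round(4)
for z in(.102,.106,.110):
    a=atz(cs,px([(254,139)],75,195,13)[0],z); print("z",z,"scene -x tail",tr(a,Ts))
    for n,q in(("top -x",(440,402)),("top +x",(405,168)),("mid",(422,285))):
        print("   ",n,tr(atz(ct,px([q],365,190,16)[0],z),Tt))
for z in(.064,.067,.07):
    print("jaw mid top",tr(atz(ct,px([(315,300)],365,190,16)[0],z),Tt), "scene pin",tr(atz(cs,px([(345,290)],75,195,13)[0],z),Ts))
E
```

```text
z 0.102 scene -x tail [-0.0945 -0.0323]
    top -x [-0.0887 -0.0295]
    top +x [-0.0449 -0.0326]
    mid [-0.0668 -0.0309]
z 0.106 scene -x tail [-0.0918 -0.031 ]
    top -x [-0.0886 -0.0278]
    top +x [-0.0449 -0.031 ]
    mid [-0.0668 -0.0293]
z 0.11 scene -x tail [-0.0891 -0.0297]
    top -x [-0.0884 -0.0262]
    top +x [-0.045  -0.0293]
    mid [-0.0667 -0.0277]
jaw mid top [-0.0664 -0.0254] scene pin [-0.0768 -0.031 ]
jaw mid top [-0.0663 -0.0242] scene pin [-0.0749 -0.0301]
jaw mid top [-0.0663 -0.023 ] scene pin [-0.0731 -0.0292]
```

```bash
python3 go.py .480 -.359 .20 1.756
```

```text
t 10.75 tcp [ 0.5907 -0.1977  0.2731] yaw 1.8241 tilt 0.02 w 0.0856 F [ 0.5 -0.2  0.9]
shift [-0.1284 -0.1475  0.0732] turn 0.0681 rows>= 3.3411166650401913
```

```bash
python3 -m jog '-1 -.03 -.037 .02 .017; -1 -.06 -.073 .04 .034; -1 -.09 -.11 .06 .05; -1 -.12 -.147 .07 .068; -1 -.12 -.147 .07 .068'; python3 go.py .480 -.359 .16 1.756
```

```text
t: 11.38
tcp_pos: [0.4762, -0.3509, 0.2022]
ee_rot: [0.64, 0.768, -0.0, -0.001]
force: [0.1, 0.1, -0.5]
gripper_width: 0.0853
t 11.38 tcp [ 0.4762 -0.3509  0.2022] yaw 1.7520 tilt 0.13 w 0.0853 F [ 0.1  0.1 -0.5]
shift [-0.0087  0.0024  0.0421] turn -0.004 rows>= 0.6896098282308168
```

```bash
python3 -m jog '-1 -.0085 .0025 .03 -.004; -1 -.0085 .0025 .055 -.004; -1 -.0085 .0025 .055 -.004'; python3 go.py .480 -.359 .093 1.756; python3 - <<'E'
from ov import *
cs=camera("scene");ct=camera("top")
over(cs,[],60,150,90,90,8,"pics/s7.png",1.6)
over(ct,[],340,150,80,70,9,"pics/t7.png",2.)
E
```

```text
t: 11.75
tcp_pos: [0.4821, -0.3558, 0.1468]
ee_rot: [0.637, 0.771, 0.0, -0.002]
force: [-0.1, 1.1, 0.4]
gripper_width: 0.0858
t 11.75 tcp [ 0.4821 -0.3558  0.1468] yaw 1.7605 tilt 0.20 w 0.0858 F [-0.1  1.1  0.4]
shift [-0.0029 -0.0025  0.0538] turn 0.0045 rows>= 0.8636817388797857
```

View pics/s7.png

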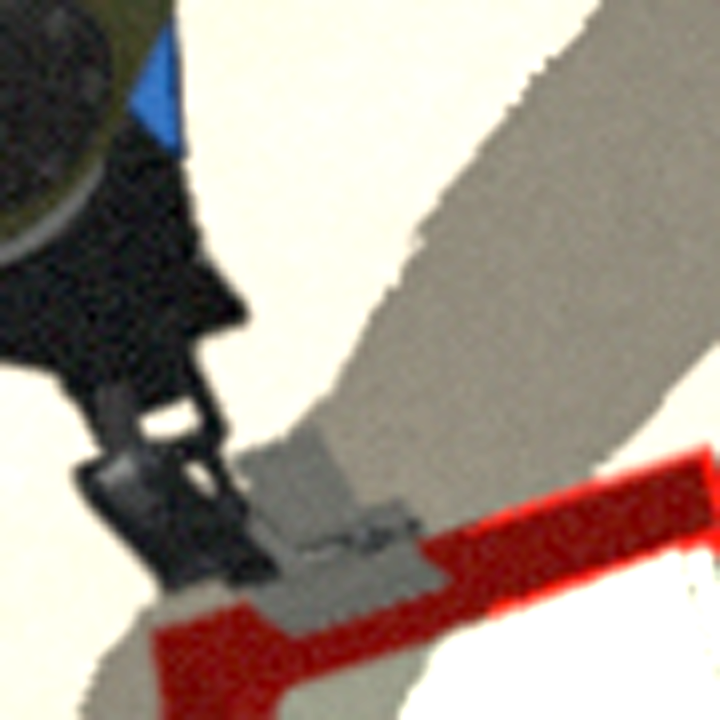

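View pics/t7.png

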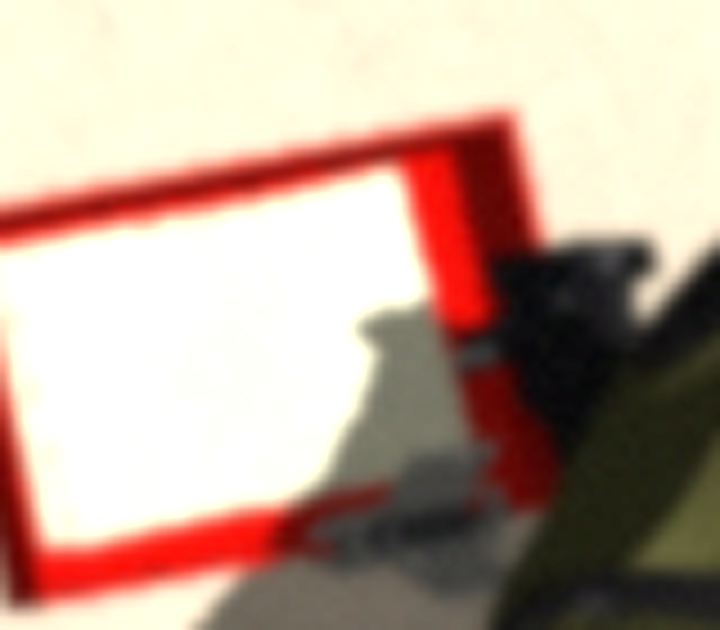

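```bash
python3 - <<'E'
from h import *
from scipy.spatial.transform import Rotation as Ro
c=camera("scene");ct=camera("top")
s=read_state();R=Ro.from_quat(s["ee_rot"]).as_matrix();p=s["tcp_pos"]
for l in([0,.043,-.005],[.011,.043,-.005],[-.011,.043,-.005],[0,-.043,-.005],[0,0,.05],[0,.0245,.045],[0,-.0245,.045]):
    w=p+R@np.array(l);print(l,w.round(3),((proj(c,w)[0]+.5-[60,150])*8).round(),((proj(ct,w)[0]+.5-[340,150])*9).round())
E
```

```text
[0, 0.043, -0.005] [ 0.525 -0.349  0.155] [254. 558.] [491. 364.]
[0.011, 0.043, -0.005] [ 0.523 -0.338  0.155] [288. 546.] [458. 371.]
[-0.011, 0.043, -0.005] [ 0.527 -0.36   0.155] [219. 569.] [525. 358.]
[0, -0.043, -0.005] [ 0.441 -0.365  0.155] [216. 329.] [553. 633.]
[0, 0, 0.05] [ 0.483 -0.357  0.1  ] [304. 518.] [453. 509.]
[0, 0.0245, 0.045] [ 0.507 -0.352  0.105] [309. 575.] [442. 435.]
[0, -0.0245, 0.045] [ 0.459 -0.362  0.105] [287. 449.] [475. 581.]
```

```bash
python3 -m jog '-1 -.003 -.002 .02 .0045; -1 -.003 -.002 .04 .0045; -1 -.003 -.002 .054 .0045; -1 -.003 -.002 .054 .0045'; python3 go.py .480 -.359 .093 1.756; python3 - <<'E'
from ov import *
cs=camera("scene");ct=camera("top")
over(cs,[],60,150,90,90,8,"pics/s8.png",1.6)
E
```

```text
t: 12.45
tcp_pos: [0.4808, -0.36, 0.0942]
ee_rot: [0.639, 0.769, 0.0, -0.0]
force: [0.1, -1.0, -0.5]
gripper_width: 0.0855
t 12.45 tcp [ 0.4808 -0.36    0.0942] yaw 1.7554 tilt 0.05 w 0.0855 F [ 0.1 -1.  -0.5]
shift [ 0.0012 -0.0006  0.0012] turn -0.0006 rows>= 0.028987842035110307
```

View pics/s8.png

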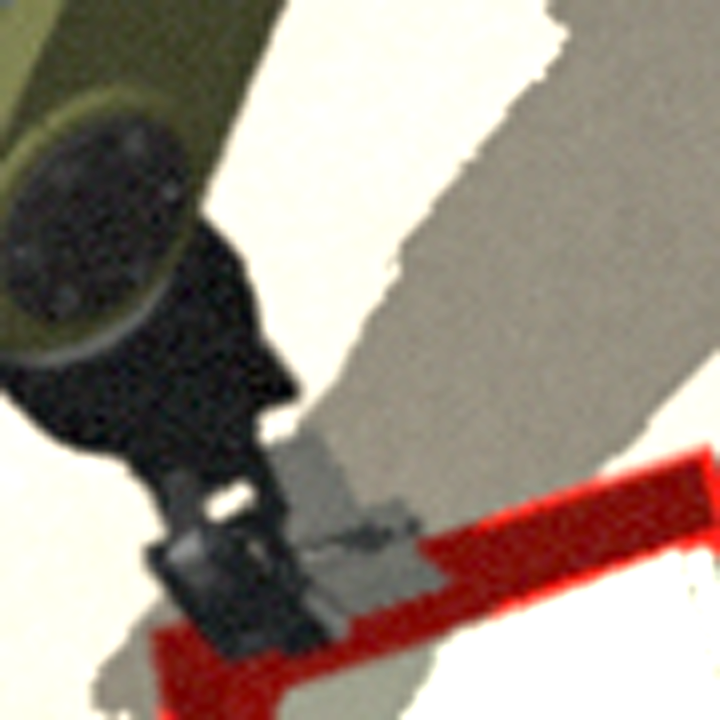

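```bash
python3 - <<'E'
from h import *
from ov import over
from scipy.spatial.transform import Rotation as Ro
c=camera("scene");ct=camera("top")
s=read_state();R=Ro.from_quat(s["ee_rot"]).as_matrix();p=s["tcp_pos"]
S=[]
for sg in(1,-1):
    q=[[-.011,.043*sg,-.005],[.011,.043*sg,-.005],[.011,.043*sg,-.043],[-.011,.043*sg,-.043],[-.011,.043*sg,-.005]]
    q=[p+R@np.array(l) for l in q]
    S+=list(zip(q,q[1:]))
over(c,S,60,150,90,90,8,"pics/s8o.png",1.6)
over(ct,S,360,170,60,50,12,"pics/t8o.png",2.5)
E
```

```text
(no output)
```

View pics/s8o.png

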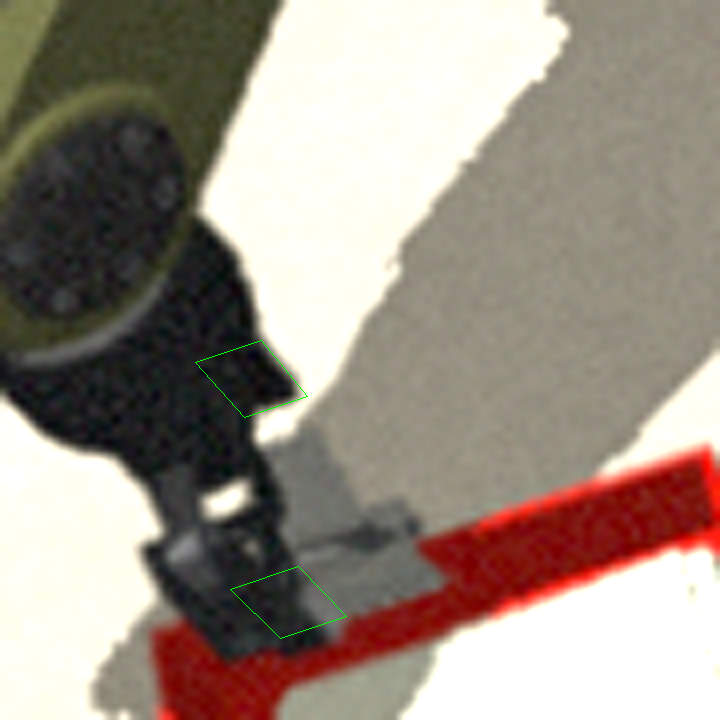

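View pics/t8o.png

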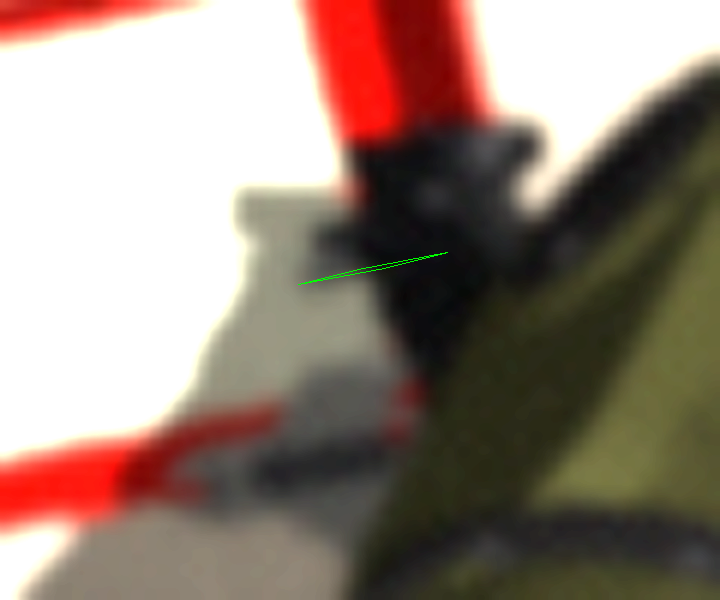

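```bash
python3 -m jog '-.5 .001 0 .001 0; -.3 .001 0 .001 0; -.1 .001 0 .001 0; 0.05 .001 0 .001 0; .05 .001 0 .001 0'; python3 go.py .480 -.359 .093 1.756; python3 -m jog '.2 0 0 0 0; .2 0 0 0 0; .2 0 0 0 0'; python3 go.py .480 -.359 .093 1.756;python3 - <<'E'
from ov import *
cs=camera("scene");ct=camera("top")
over(cs,[],60,150,90,90,8,"pics/s9.png",1.6)
over(ct,[],360,170,60,50,12,"pics/t9.png",2.5)
E
```

```text
t: 13.28
tcp_pos: [0.4807, -0.3592, 0.0935]
ee_rot: [0.639, 0.769, 0.0, -0.0]
force: [-0.1, 0.0, -0.5]
gripper_width: 0.0409
t 13.28 tcp [ 0.4807 -0.3592  0.0935] yaw 1.7553 tilt 0.01 w 0.0409 F [-0.1  0.  -0.5]
shift [ 0.0003 -0.0006  0.0005] turn -0.0007 rows>= 0.013865932092881702
t: 13.65
tcp_pos: [0.4807, -0.3592, 0.0935]
ee_rot: [0.639, 0.769, 0.0, 0.0]
force: [0.6, -1.0, -1.0]
gripper_width: 0.0339
t 13.65 tcp [ 0.4807 -0.3592  0.0935] yaw 1.7553 tilt 0.00 w 0.0339 F [ 0.6 -1.  -1. ]
shift [ 0.0003 -0.0007  0.0005] turn -0.0007 rows>= 0.014485643890386172
```

View pics/s9.png

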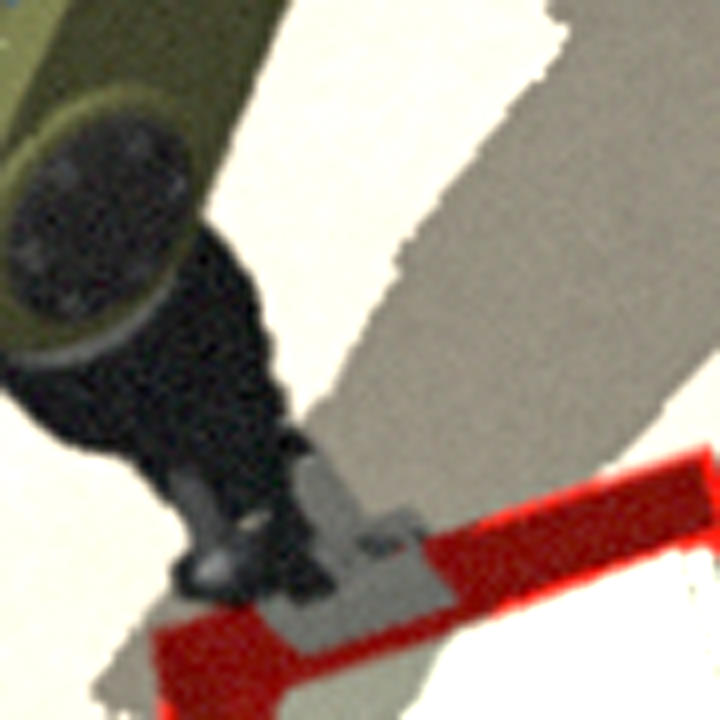

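View pics/t9.png

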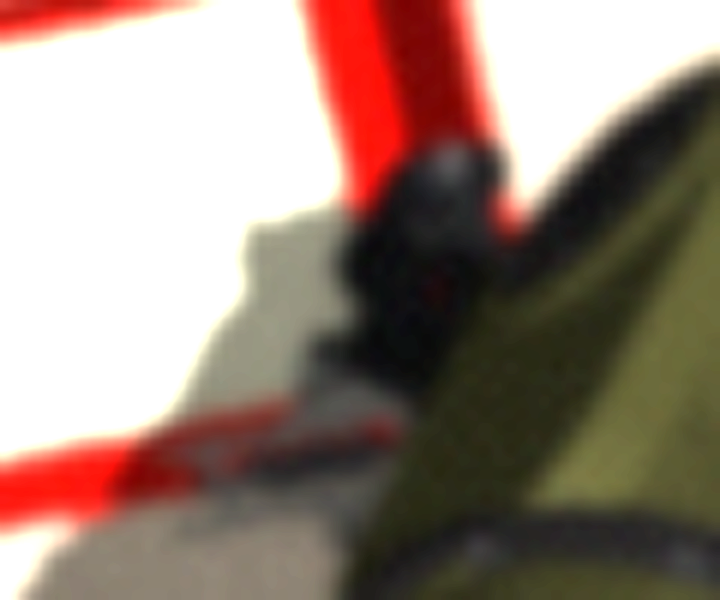

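```bash
python3 - <<'E'
from h import *
from ov import over
import pickle
from scipy.spatial.transform import Rotation as Ro
c,_=pickle.load(open("c0.pkl","rb"))
s=read_state();R=Ro.from_quat(s["ee_rot"]).as_matrix();p=s["tcp_pos"]
S=[]
for sg in(1,-1):
    q=[[-.011,.0245*sg,.005],[.011,.0245*sg,.005],[.011,.0245*sg,-.033],[-.011,.0245*sg,-.033],[-.011,.0245*sg,.005],[.015,.0245*sg,-.0115],[-.015,.0245*sg,-.0115]]
    q=[p+R@np.array(l) for l in q]
    S+=list(zip(q[:4],q[1:5]))+[(q[5],q[6])]
over(c,S,75,175,60,60,12,"pics/c0o.png",1.6)
E
```

```text
(no output)
```

View pics/c0o.png

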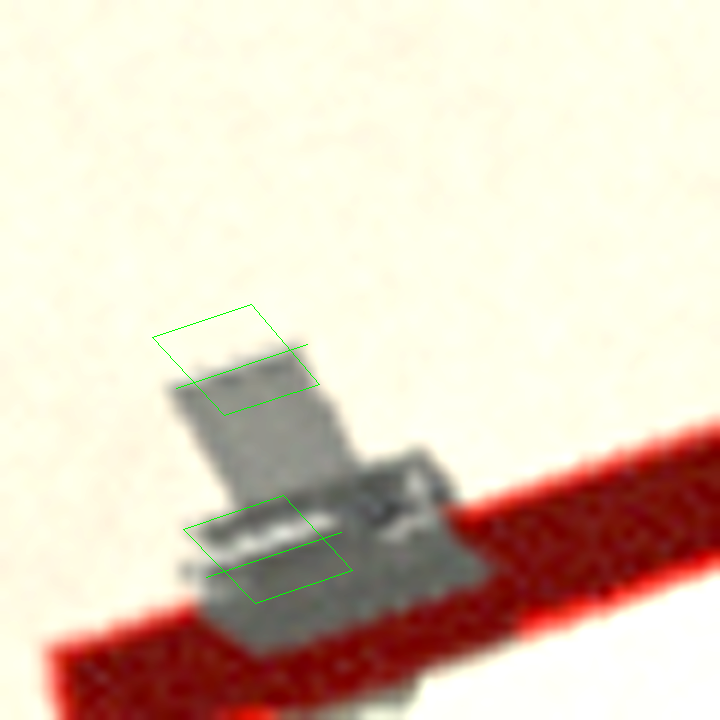

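```bash
python3 -m jog '.27 0 0 0 0; .34 0 0 0 0; .34 0 0 0 0; .34 0 0 0 0'; python3 go.py .480 -.359 .1 1.756; python3 -m jog '.34 0 0 -.008 0; .34 0 0 -.016 0; .34 0 0 -.03 0; .34 0 0 -.05 0; .34 0 0 -.05 0'; python3 go.py .480 -.359 .23 1.756; python3 - <<'E'
from ov import *
cs=camera("scene");ct=camera("top")
over(cs,[],60,150,90,90,8,"pics/s10.png",1.6)
over(ct,[],360,170,60,50,12,"pics/t10.png",2.5)
E
```

```text
t: 14.25
tcp_pos: [0.4807, -0.3592, 0.0935]
ee_rot: [0.639, 0.769, 0.0, 0.0]
force: [0.5, 0.3, 0.5]
gripper_width: 0.0282
t 14.25 tcp [ 0.4807 -0.3592  0.0935] yaw 1.7553 tilt 0.00 w 0.0282 F [0.5 0.3 0.5]
shift [ 0.0003 -0.0007 -0.0065] turn -0.0007 rows>= 0.10402392991587675
t: 14.88
tcp_pos: [0.4813, -0.3597, 0.1456]
ee_rot: [0.639, 0.769, -0.0, 0.002]
force: [-0.3, -0.2, -0.5]
gripper_width: 0.0286
t 14.88 tcp [ 0.4813 -0.3597  0.1456] yaw 1.7553 tilt 0.20 w 0.0286 F [-0.3 -0.2 -0.5]
shift [ 0.0007 -0.001  -0.0844] turn -0.0007 rows>= 1.3502429669537495
```

View pics/s10.png

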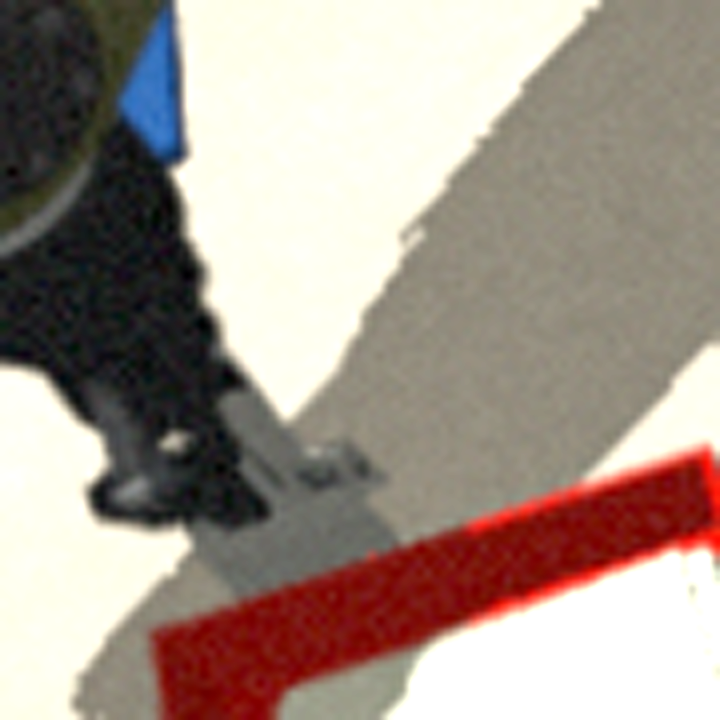

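View pics/t10.png

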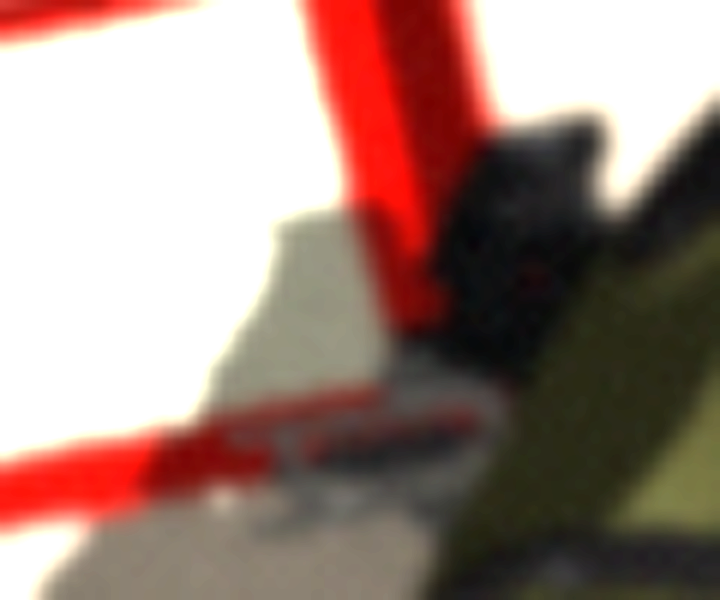

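```bash
python3 -m jog '.34 0 0 -.03 0; .34 0 0 -.07 0; .34 .02 .0 -.11 0; .34 .05 0 -.14 -.02; .34 .08 0 -.14 -.04'; python3 go.py .52 -.09 .285 1.824
```

```text
t: 15.6
tcp_pos: [0.4662, -0.28, 0.2851]
ee_rot: [0.623, 0.782, 0.0, 0.001]
force: [-0.5, 0.2, -0.9]
gripper_width: 0.0284
t 15.60 tcp [ 0.4662 -0.28    0.2851] yaw 1.7957 tilt 0.16 w 0.0284 F [-0.5  0.2 -0.9]
shift [ 1.732e-01  9.480e-02 -1.000e-04] turn -0.0283 rows>= 3.160061907712076
```

```bash
python3 -m jog '.34 .035 .02 0 -.01; .34 .07 .04 0 -.02; .34 .105 .06 0 -.025; .34 .14 .08 0 -.028; .34 .165 .092 0 -.028'; python3 -m jog '.34 0 0 0 0; .34 0 0 0 0'; python3 go.py .5357 .017 .285 1.824;  python3 - <<'E'
from ov import *
import pickle
cs=camera("scene");ct=camera("top")
pickle.dump((cs,ct),open("c11.pkl","wb"))
over(cs,[],170,90,120,130,5,"pics/s11.png",1.6)
over(ct,[],235,150,80,70,9,"pics/t11.png",2.5)
E
```

```text
t: 16.23
tcp_pos: [0.5191, -0.0976, 0.2827]
ee_rot: [0.612, 0.791, -0.0, -0.001]
force: [-0.5, -1.1, -0.5]
gripper_width: 0.0282
t: 16.48
tcp_pos: [0.5188, -0.0997, 0.283]
ee_rot: [0.612, 0.791, -0.0, -0.0]
force: [-0.4, 0.0, -0.9]
gripper_width: 0.0284
t 16.48 tcp [ 0.5188 -0.0997  0.283 ] yaw 1.8233 tilt 0.05 w 0.0284 F [-0.4  0.  -0.9]
shift [ 0.1088  0.0455 -0.002 ] turn -0.0007 rows>= 1.8866798782668992
```

View pics/s11.png

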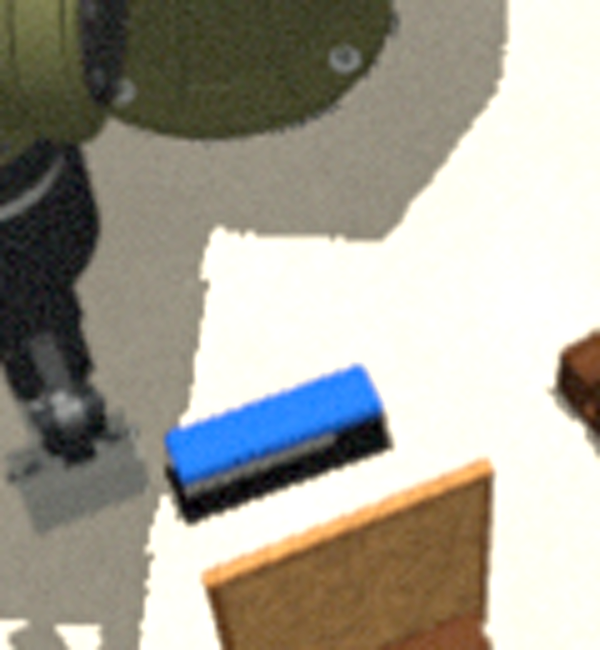

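View pics/t11.png

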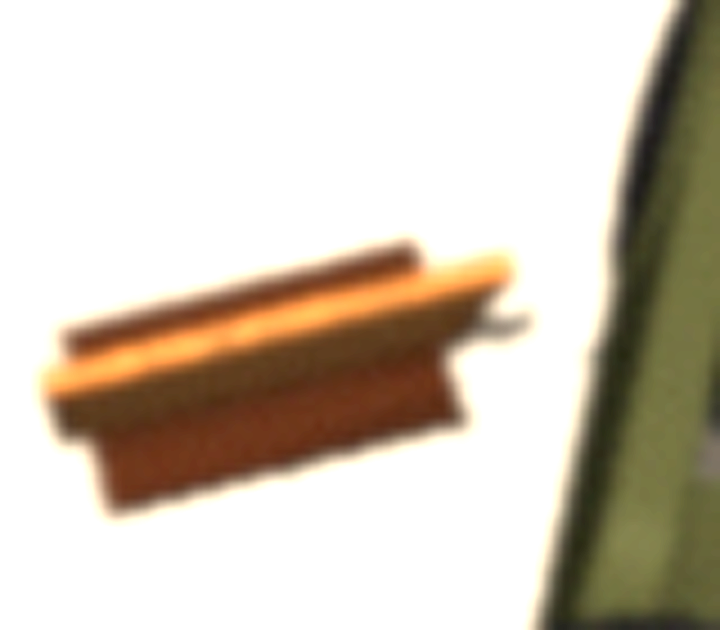

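```bash
python3 - <<'E'
from ov import *
import pickle
cs,ct=pickle.load(open("c11.pkl","rb"))
S=panelseg((.5358,.0171),.254,0,.012)+footseg(.5358,.0171,.254)
for n,ss in(("",[]),("o",S)):
    over(cs,ss,205,175,72,75,10,f"pics/s12{n}.png",1.2)
    over(ct,ss,236,172,62,40,12,f"pics/t12{n}.png",1.5)
E
```

```text
(no output)
```

View pics/s12o.png

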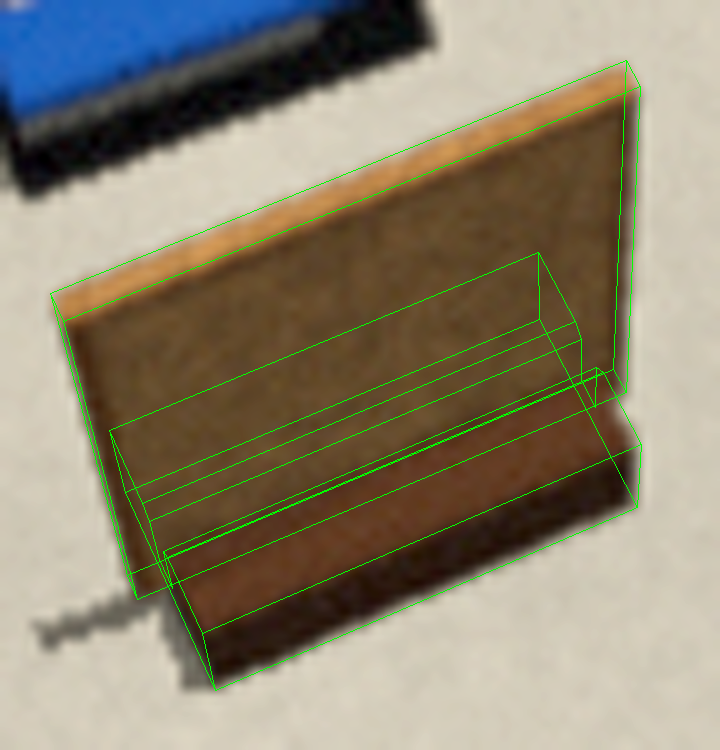

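View pics/t12o.png

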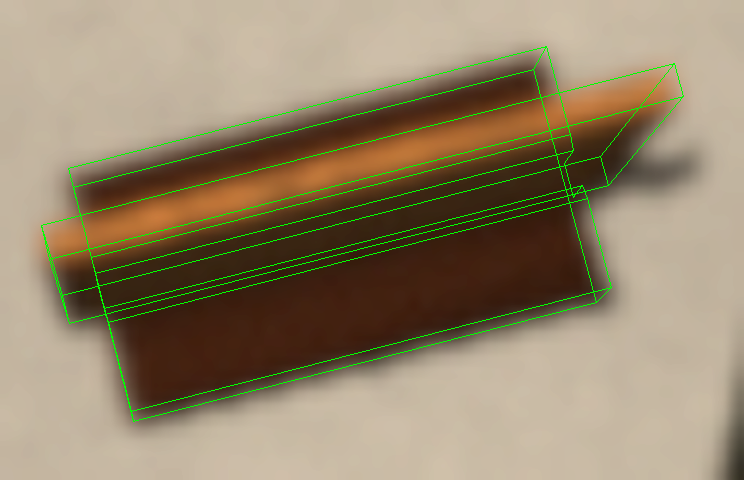

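View pics/s12.png

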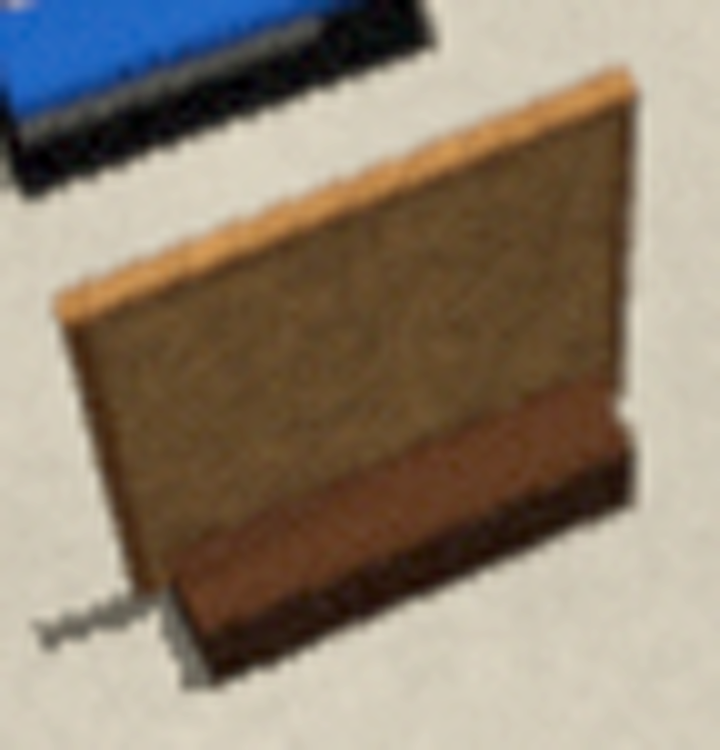

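View pics/t12.png

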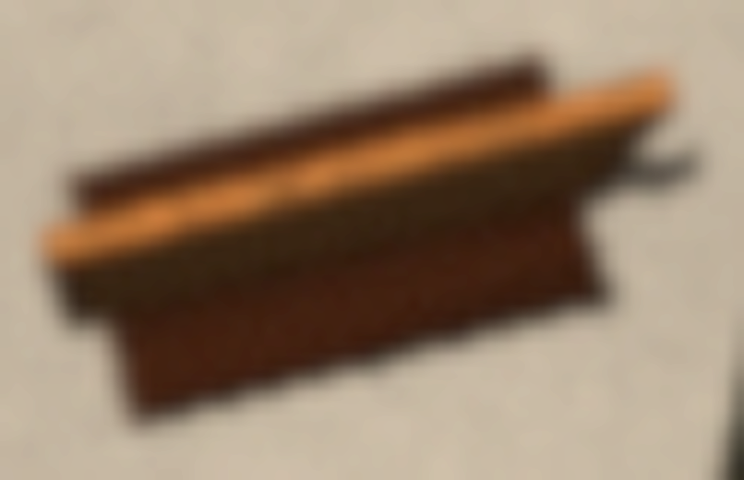

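```bash
cat > cl.py <<'E'
from ov import *
from scipy.spatial.transform import Rotation as Ro
def clipseg(dz=-.031,lip=.033,gap=.0215,tail=.0285,th=.0,dy=0,tilt=0):
    s=read_state();R=Ro.from_quat(s["ee_rot"]).as_matrix();p=s["tcp_pos"]
    # local: x along pin, y jaw, z down ; pin at z=-dz
    S=[]
    def w(a,y,z):
        Y=y*np.cos(tilt)+z*np.sin(tilt);Z=z*np.cos(tilt)-y*np.sin(tilt)
        return p+R@np.array([a,dy+Y,-dz+Z])
    for sg in(1,-1):
        L=gap/2*sg;T=tail/2*sg
        S+=[(w(-.028,L,lip),w(.028,L,lip)),(w(-.015,T,-.044),w(.015,T,-.044))]
        for a in(-.028,.028): S.append((w(a,L,lip),w(a,0.008*sg,0)))
        for a in(-.015,.015): S.append((w(a,T,-.044),w(a,0.008*sg,0)))
    S.append((w(-.028,0,0),w(.028,0,0)))
    return S
E
python3 - <<'E'
from cl import *
import pickle
cs,ct=pickle.load(open("c11.pkl","rb"))
over(cs,clipseg(),165,150,45,55,13,"pics/s13o.png",1.5)
over(cs,[],165,150,45,55,13,"pics/s13.png",1.5)
E
```

```text
(no output)
```

View pics/s13o.png

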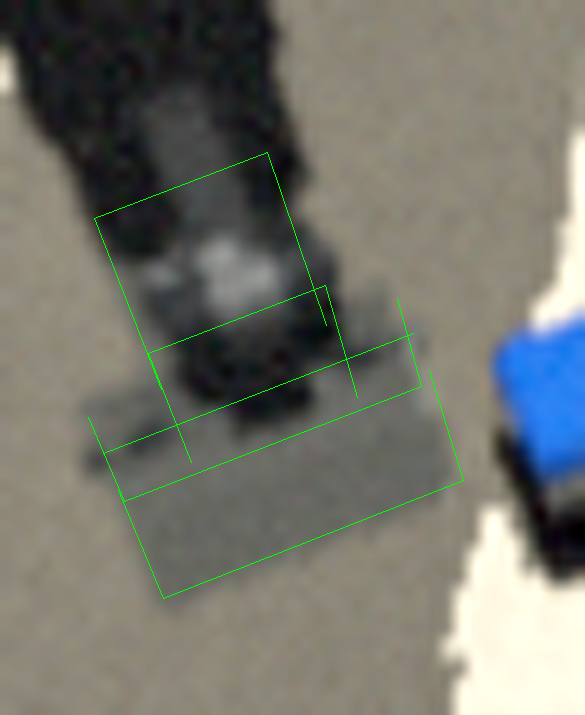

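View pics/s13.png

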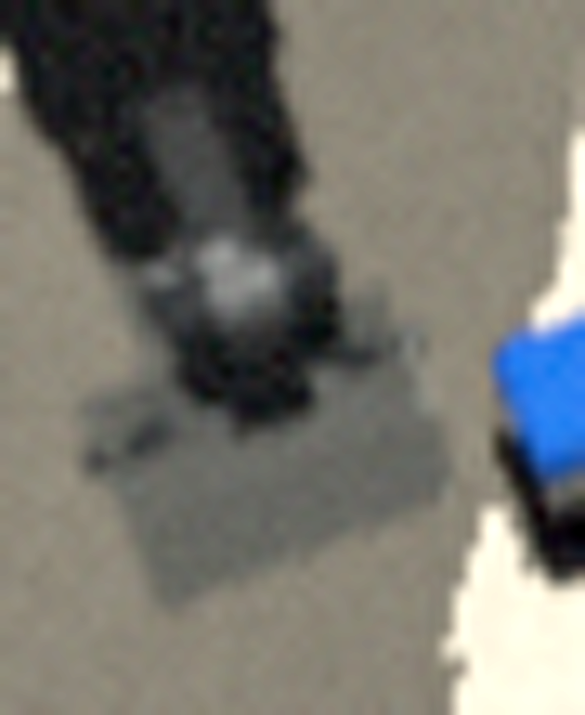

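```bash
python3 -m jog '.34 .03 .012 0 0; .34 .065 .027 0 0; .34 .095 .04 0 0; .34 .109 .0455 0 0; .34 .109 .0455 0 0'; python3 go.py .5356 .017 .26 1.824;  python3 - <<'E'
from cl import *
import pickle
cs=camera("scene");ct=camera("top")
pickle.dump((cs,ct),open("c14.pkl","wb"))
S=clipseg()+panelseg((.5358,.0171),.254,0,.012)
over(cs,[],205,135,72,75,10,"pics/s14.png",1.5)
over(cs,S,205,135,72,75,10,"pics/s14o.png",1.5)
over(ct,[],235,160,80,50,9,"pics/t14.png",2)
E
```

```text
t: 17.2
tcp_pos: [0.5358, 0.0175, 0.2834]
ee_rot: [0.612, 0.791, -0.0, -0.0]
force: [-0.3, -0.3, -0.5]
gripper_width: 0.0282
t 17.20 tcp [0.5358 0.0175 0.2834] yaw 1.8238 tilt 0.01 w 0.0282 F [-0.3 -0.3 -0.5]
shift [-0.0005 -0.0004  0.0234] turn -0.0002 rows>= 0.3747029957528372
```

View pics/s14o.png

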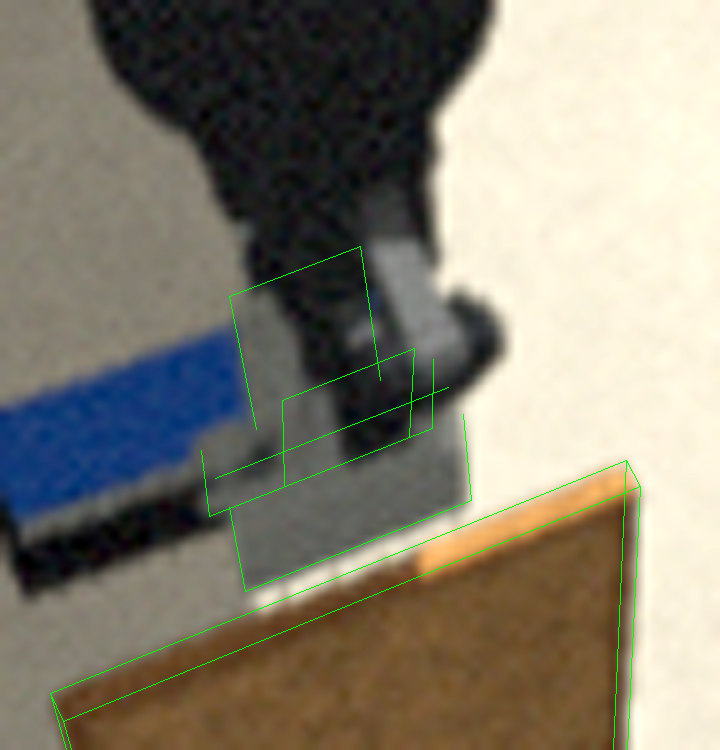

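View pics/s14.png

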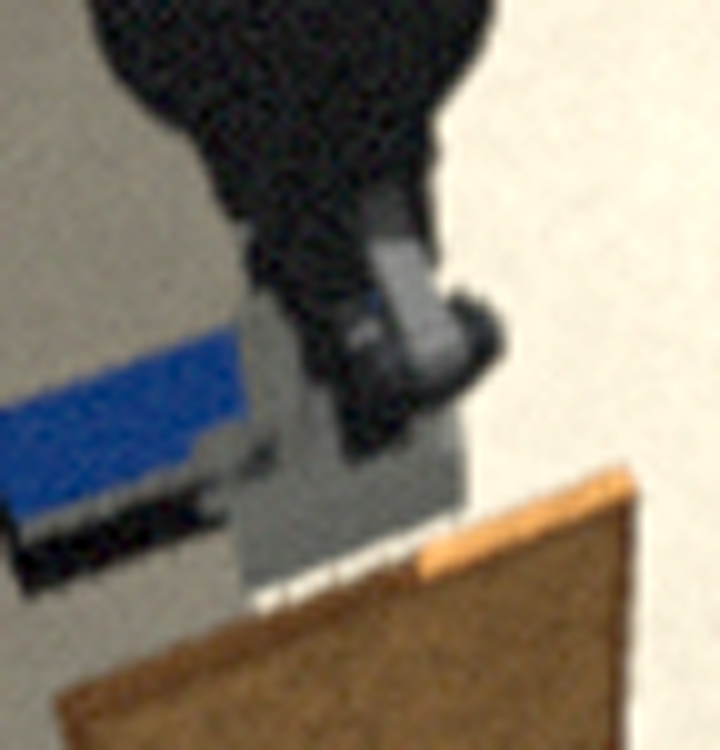

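View pics/t14.png

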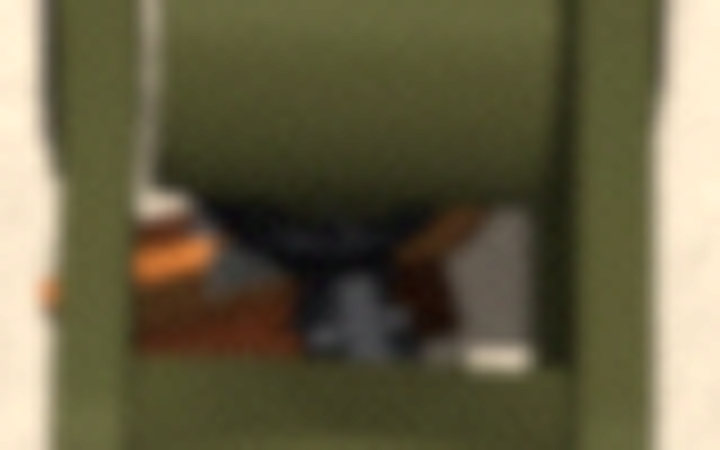

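```bash
python3 -m jog '.34 0 0 .012 0; .34 0 0 .024 0; .34 0 0 .034 0; .34 0 0 .034 0'; python3 go.py .5356 .017 .231 1.824;  python3 - <<'E'
from cl import *
import pickle
cs=camera("scene");ct=camera("top")
pickle.dump((cs,ct),open("c15.pkl","wb"))
S=clipseg()+panelseg((.5358,.0171),.254,0,.012)
over(cs,[],205,155,72,60,10,"pics/s15.png",1.5)
over(cs,S,205,155,72,60,10,"pics/s15o.png",1.5)
over(ct,[],235,165,60,40,12,"pics/t15.png",2.5)
over(ct,S,235,165,60,40,12,"pics/t15o.png",2.5)
E
```

```text
t: 17.8
tcp_pos: [0.5355, 0.0176, 0.2485]
ee_rot: [0.612, 0.79, -0.0, -0.001]
force: [0.0, 0.5, -0.5]
gripper_width: 0.0286
t 17.80 tcp [0.5355 0.0176 0.2485] yaw 1.8232 tilt 0.10 w 0.0286 F [ 0.   0.5 -0.5]
shift [-0.0006 -0.      0.0175] turn -0.0008 rows>= 0.28007664572527735
```

View pics/s15o.png

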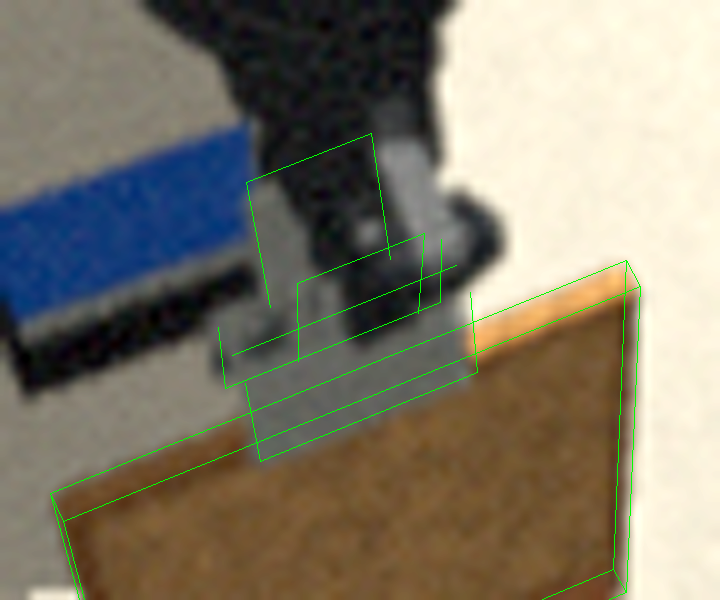

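View pics/s15.png

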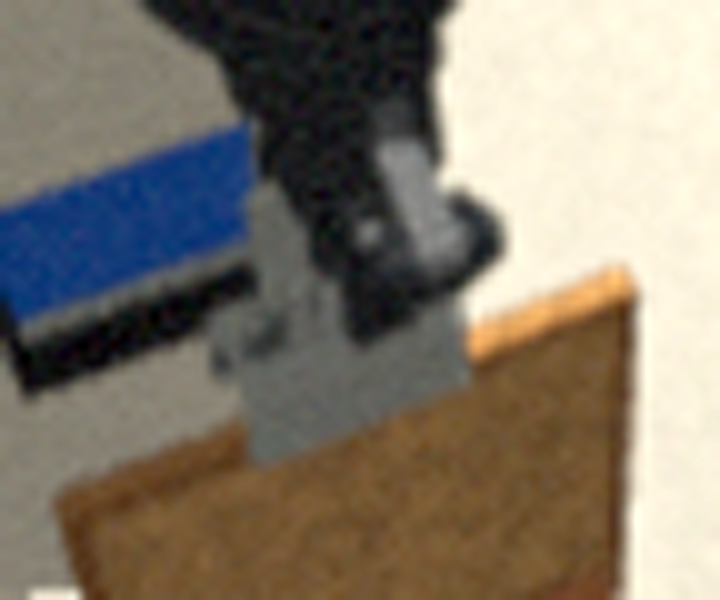

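View pics/t15.png

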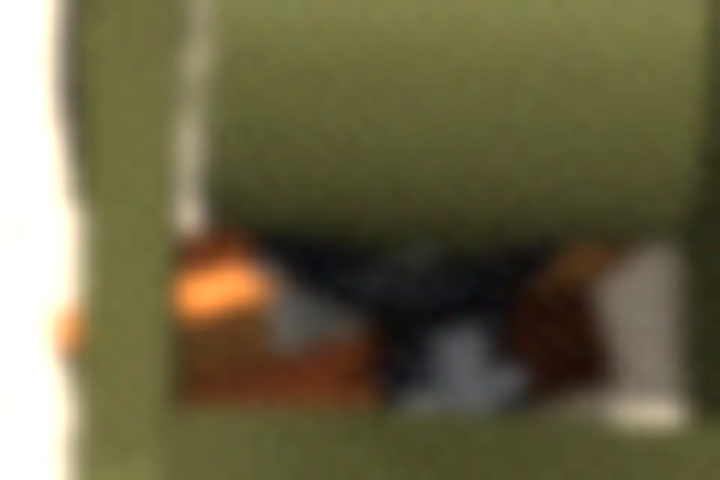

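View pics/t15o.png

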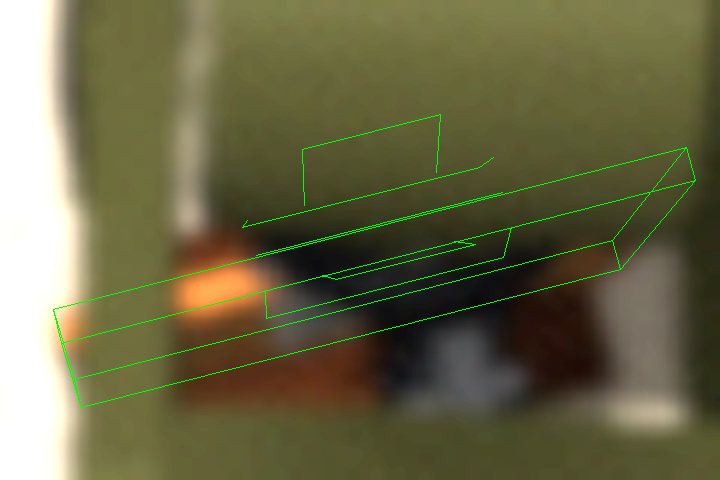

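```bash
python3 -m jog '.34 0 0 .006 0; .34 0 0 .012 0; .34 0 0 .0175 0; .34 0 0 .0175 0;.34 0 0 .0175 0'; python3 go.py .5356 .017 .231 1.824;  python3 - <<'E'
from cl import *
import pickle
cs=camera("scene");ct=camera("top")
pickle.dump((cs,ct),open("c16.pkl","wb"))
S=clipseg()+panelseg((.5358,.0171),.254,0,.012)
over(cs,[],205,165,72,75,10,"pics/s16.png",1.5)
over(cs,S,205,165,72,75,10,"pics/s16o.png",1.5)
over(ct,[],235,165,60,40,12,"pics/t16.png",2.5)
over(ct,S,235,165,60,40,12,"pics/t16o.png",2.5)
E
```

```text
t: 18.52
tcp_pos: [0.5359, 0.0177, 0.2322]
ee_rot: [0.612, 0.791, 0.0, 0.0]
force: [0.2, -0.8, -0.3]
gripper_width: 0.0284
t 18.52 tcp [0.5359 0.0177 0.2322] yaw 1.8233 tilt 0.02 w 0.0284 F [ 0.2 -0.8 -0.3]
shift [-0.0006 -0.0005  0.0012] turn -0.0007 rows>= 0.02252431298133096
```

View pics/s16o.png

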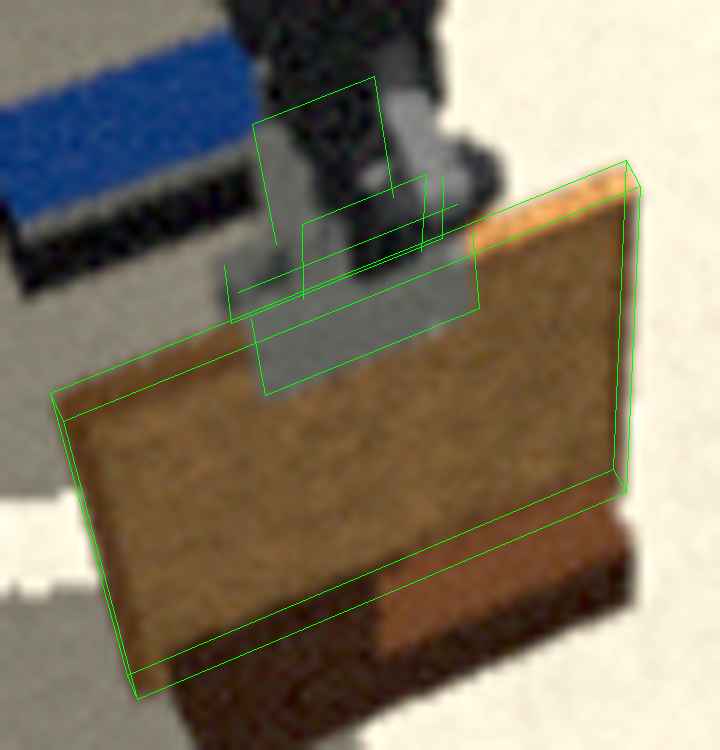

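View pics/s16.png

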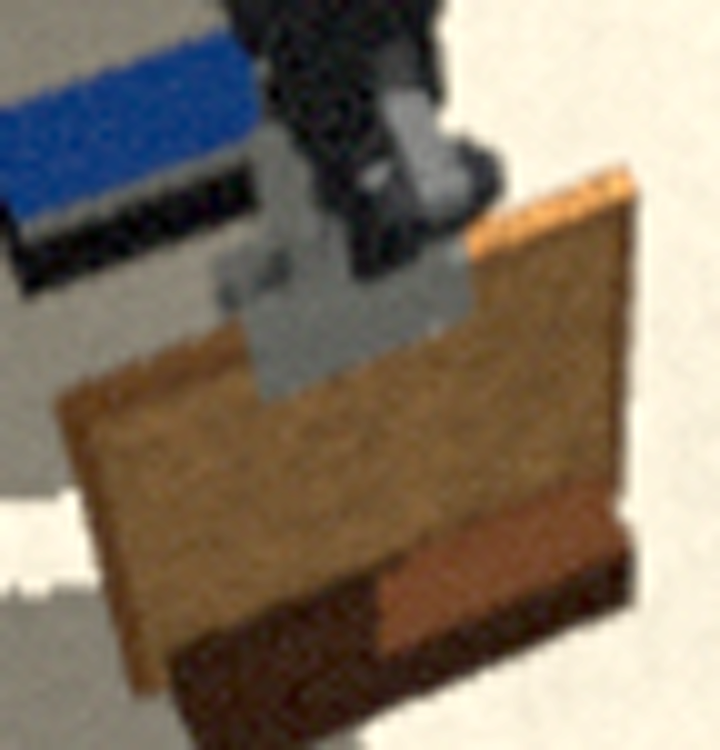

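View pics/t16.png

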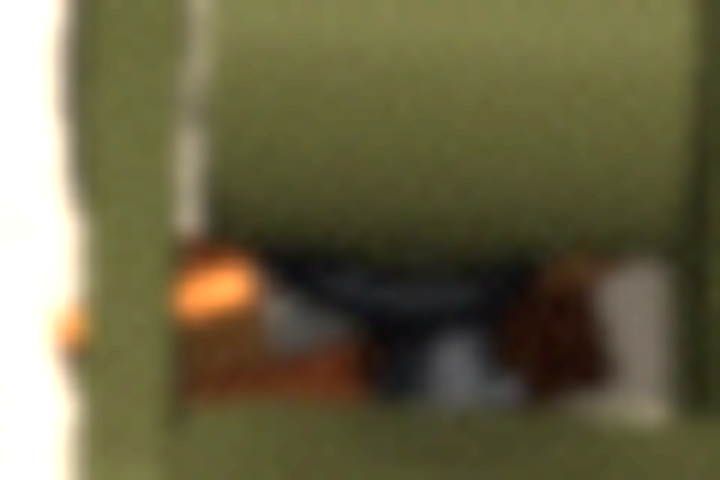

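View pics/t16o.png

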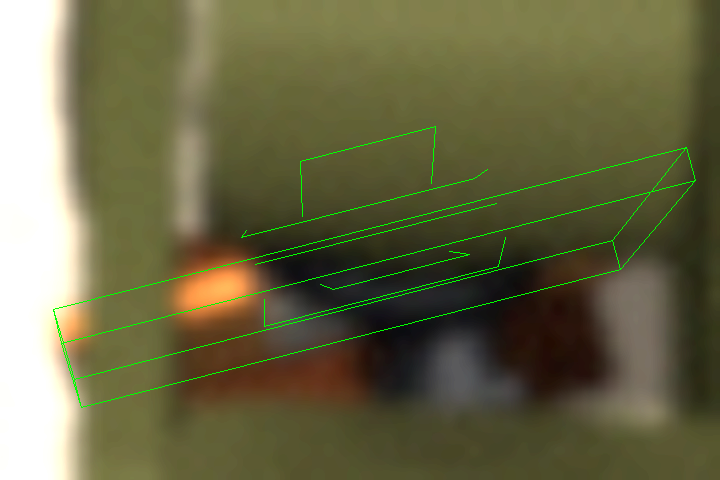

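```bash
python3 - <<'E'
from h import *
from fit import px
import pickle
cs,ct=pickle.load(open("c16.pkl","rb"))
a=.253;R=np.array([[np.cos(a),-np.sin(a)],[np.sin(a),np.cos(a)]])
f=lambda p:(R.T@(p[:2]-[.5358,.0171])*1e3).round(1)
P=px([(367,358)],205,165,10)[0]
for z in(.160,.164,.168,.172,.176): print("front lip z",z,f(atz(cs,P,z)))
# board top edge front and back edges in scene, right part & left part
for q in((100,408),(560,218),(630,193),(90,385),(550,200)): print("board top scene",q,f(atz(cs,px([q],205,165,10)[0],.182)))
for q in((230,308),(210,268)): print("board top topcam",q,f(atz(ct,px([q],235,165,12)[0],.182)))
for z in(.160,.164,.168,.172): print("rear lip z",z,[f(atz(ct,px([q],235,165,12)[0],z)) for q in((275,348),(345,335))])
E
```

```text
front lip z 0.16 [ 8.1 -0. ]
front lip z 0.164 [10.2 -0.7]
front lip z 0.168 [12.2 -1.4]
front lip z 0.172 [14.2 -2.1]
front lip z 0.176 [16.2 -2.8]
board top scene (100, 408) [  4.8 -65.8]
board top scene (560, 218) [ 4.1 53.6]
board top scene (630, 193) [ 4.9 71.9]
board top scene (90, 385) [ -1.8 -65.7]
board top scene (550, 200) [-1.5 53.6]
board top topcam (230, 308) [-6.  35.6]
board top topcam (210, 268) [ 4.1 37.7]
rear lip z 0.16 [array([-15.4,  27. ]), array([-16.6,  10.4])]
rear lip z 0.164 [array([-15.8,  27.2]), array([-16.9,  10.6])]
rear lip z 0.168 [array([-16.2,  27.3]), array([-17.3,  10.9])]
rear lip z 0.172 [array([-16.5,  27.5]), array([-17.7,  11.1])]
```

```bash
python3 -m jog '.34 0 .001 .001 0; .34 0 .002 .002 0; .34 0 .002 .002 0; .34 0 .002 .002 0;.34 0 .002 .002 0'; python3 go.py .5356 .017 .231 1.824;  python3 - <<'E'
from cl import *
from fit import px
import pickle
cs=camera("scene");ct=camera("top")
pickle.dump((cs,ct),open("c17.pkl","wb"))
over(cs,[],205,165,72,75,10,"pics/s17.png",1.5)
over(ct,[],240,180,50,25,15,"pics/t17.png",3)
im=cv2.cvtColor(cs["frame"],cv2.COLOR_RGB2BGR);cv2.imwrite("pics/full17.png",im)
E
```

```text
t: 19.25
tcp_pos: [0.5377, 0.0182, 0.2301]
ee_rot: [0.612, 0.791, 0.0, 0.0]
force: [-0.4, 0.3, -0.2]
gripper_width: 0.0284
t 19.25 tcp [0.5377 0.0182 0.2301] yaw 1.8233 tilt 0.00 w 0.0284 F [-0.4  0.3 -0.2]
shift [-0.0006 -0.0024 -0.0009] turn -0.0007 rows>= 0.04176111366029174
```

View pics/s17.png

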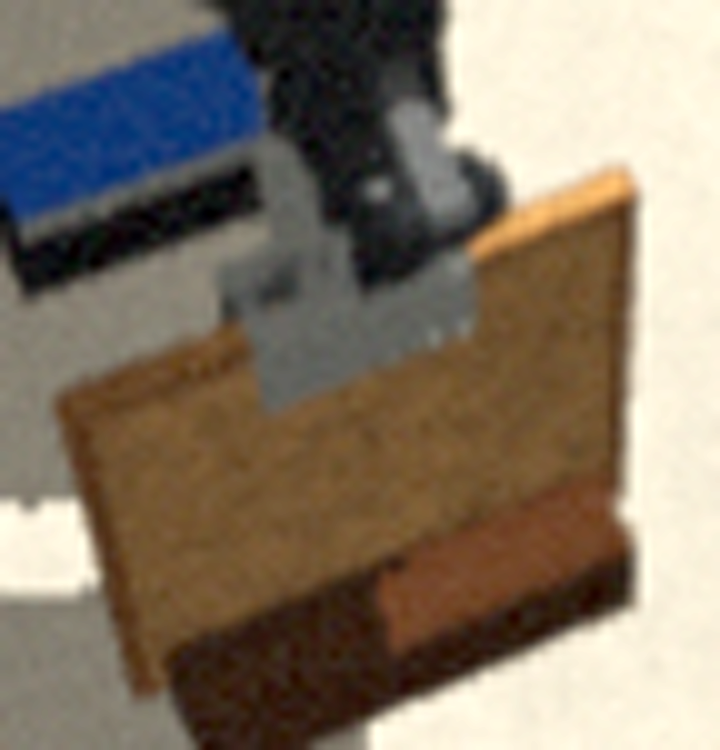

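View pics/t17.png

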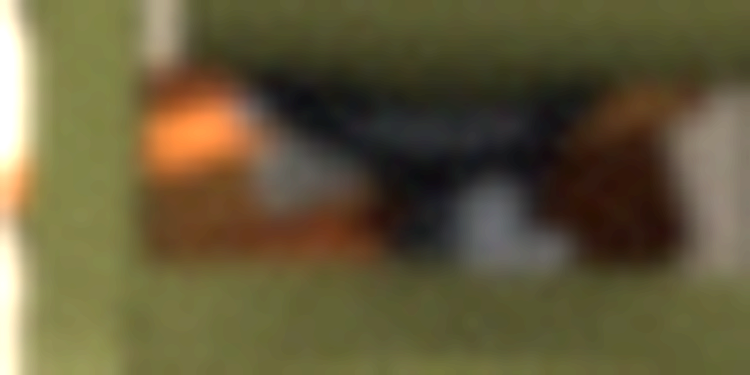

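View pics/full17.png

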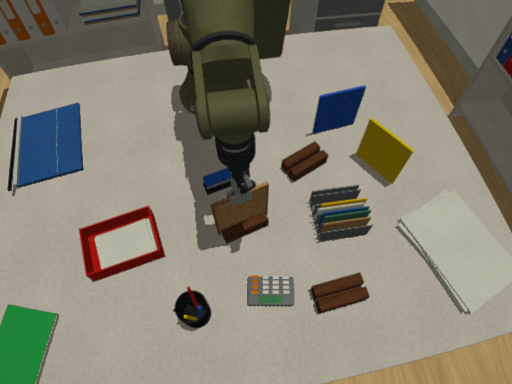

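```bash
python3 - <<'E'
from cell import finish_job,read_state
s=read_state();print(s["t"],s["tcp_pos"],s["force"],s["gripper_width"],abs(s["joint_vel"]).max())
print(finish_job())
E
```

```text
19.35 [0.53775511 0.01817884 0.23007173] [-0.44890161  0.33284481 -0.44920747] 0.028313260088392557 0.001706922668549914
the job is handed in; nothing more can be done
None
```

The cork board is standing in the foot's slot, and I handed in with the clip held open astride the middle of its top edge. It took about 19 s of the 58 s, and the hand-in gave no verdict.

**Board:** I lifted it out of the sorter and lowered it until it touched the slot floor. The tool height there puts its bottom edge 12 mm above the desk, which is home. I then let go, and later pictures show it upright and centred to about 1–2 mm. It did not visibly move afterwards.

**Clip:** I squeezed the tails to 28 mm (a jaw angle of about 0.62), lifted it off the tray rim and lowered it over the board. At hand-in:
- The arm was still and the wrist force stayed near zero, so nothing was pressing on the board.
- I estimate the lips are about 16 mm below the top edge.
- The front lip's inner face is about 10 mm from the board's mid-plane and the rear one about 11 mm; each needs at least 6 mm.

**Less certain points:**
- The two cameras disagreed by up to 5 mm across the board, so I averaged them and checked against the tool position.
- The rear lip was mostly hidden by the arm and could be seen only roughly.
- The first view over the board put the clip 2–3 mm too far back, so I moved it 2 mm forward before finishing.

The arm never came near the stapler, calculator or pen pot, and the last scene picture shows them apparently where they began.

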